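Pack seven round paint dishes into the round tin

TASK

Swing open the gate of the round tin, slide the three paint dishes that are outside in through its mouth and arrange all seven flat in a snug flower, the ultramarine blue one in the middle and the other six in any order round it, then shut the gate fully. Keep every dish sliding flat on the table: never lift or tip one (you can hook it by its hollow), and leave the other things on the table undisturbed.

Things in the scene. Friction and masses are not known exactly. Their poses are not given: they have to be found in the camera images.
- dish_blue: White glazed dish, ULTRAMARINE BLUE (the one for the middle) paint on its floor and as a band outside. Diameter 72 mm, height 20; open round hollow 63 mm wide, 12 mm deep (its floor 8 mm above the table). About 110 g, glazed and slippery (friction 0.25). Origin: centre of underside; yaw means nothing. Starts on the open table on the mouth side of the tin.
- dish_red: White glazed dish, vermilion red paint on its floor and as a band outside. Diameter 72 mm, height 20; open round hollow 63 mm wide, 12 mm deep (its floor 8 mm above the table). About 110 g, glazed and slippery (friction 0.25). Origin: centre of underside; yaw means nothing. Starts on the open table on the mouth side of the tin.
- dish_grey: White glazed dish, dark grey paint on its floor and as a band outside. Diameter 72 mm, height 20; open round hollow 63 mm wide, 12 mm deep (its floor 8 mm above the table). About 110 g, glazed and slippery (friction 0.25). Origin: centre of underside; yaw means nothing. Starts on the open table on the mouth side of the tin.
- dish_yellow: White glazed dish, ochre yellow paint on its floor and as a band outside. Diameter 72 mm, height 20; open round hollow 63 mm wide, 12 mm deep (its floor 8 mm above the table). About 110 g, glazed and slippery (friction 0.25). Origin: centre of underside; yaw means nothing. Starts loose in the tin.
- dish_green: White glazed dish, green paint on its floor and as a band outside. Diameter 72 mm, height 20; open round hollow 63 mm wide, 12 mm deep (its floor 8 mm above the table). About 110 g, glazed and slippery (friction 0.25). Origin: centre of underside; yaw means nothing. Starts loose in the tin.
- dish_carmine: White glazed dish, carmine pink paint on its floor and as a band outside. Diameter 72 mm, height 20; open round hollow 63 mm wide, 12 mm deep (its floor 8 mm above the table). About 110 g, glazed and slippery (friction 0.25). Origin: centre of underside; yaw means nothing. Starts loose in the tin.
- dish_sienna: White glazed dish, dark brown paint on its floor and as a band outside. Diameter 72 mm, height 20; open round hollow 63 mm wide, 12 mm deep (its floor 8 mm above the table). About 110 g, glazed and slippery (friction 0.25). Origin: centre of underside; yaw means nothing. Starts loose in the tin.
- tin_center (a point): Centre of the fixed round tin at table height; x axis points out through the middle of the mouth, z up. Ivory wall, rusty rim: inner radius 111 mm, 3 thick, 14 high; no floor step, dishes slide in level. Mouth: gap of +-23 degrees about x (87 mm), closed by the gate. Seven dishes just fit: one in the middle, six round it 75 mm from the centre.
- gate (a joint): Angle of the tin's swing gate, rad: 0 = shut (completes the wall), 1.57 = a quarter turn, standing straight out beside the mouth, stop at 1.9. Hinged at the mouth's -y jamb (tin frame), opens outward, clockwise from above; under 1 N at the post, stays where left. Starts between shut and 0.5 open.
- gate_hinge (a point): Gate's hinge axis, at table height; in the tin's frame at x = 103 mm, y = -47 mm. Gate wall: 13 mm high, 3 mm thick arc, 85 mm long.
- gate_post (a point): Top (55 mm above the table) of the upright round brass post, 12 mm diameter, that stands on the gate near its free end; 76 mm from the hinge axis. When shut it is 118 mm from the tin's centre, 14 degrees to the +y side of the mouth's middle, outside the wall.
- ink: Bystander, loose: amber ink jar, black cap, 36 mm wide, 60 mm high, standing beside the lane to the mouth. Origin: on its underside, near its middle.
- medium_jar: Bystander, loose: green glass jar, aluminium cap, 44 mm wide, 55 mm high, standing beyond the gate side of the mouth. Origin: on its underside, near its middle.
- tape: Bystander, loose: roll of masking tape lying flat, 72 mm wide, 24 mm high. Origin: on its underside, near its middle.
- knife: Bystander, loose: palette knife about 200 mm long lying on the table. Origin: a point on it at its underside, x along its length from handle to head.
- brush: Bystander, loose: paint brush about 190 mm long lying on the table. Origin: a point on it at its underside, x along its length from handle to head.
- sharpener: Bystander, loose: small brass pencil sharpener, 30 x 22 x 16 mm. Origin: on its underside, near its middle.
- glue: Bystander, loose: orange glue stick, standing, 28 mm wide, 80 mm high. Origin: on its underside, near its middle.
Not all that is in view belongs to the job. Several things look just like the dish_blue: the one meant starts farthest to the robot's left. Several things look just like the dish_red: the one meant starts nearest to the robot's base.

How it is judged:
By the outcome, as a careful person would: the job done as asked, in the order asked, and still so for the second after the job is handed in, with the robot touching nothing.
It also fails if it takes over 72 s, if anything falls off the work surface, if the arm or the gripper's body presses on something with over 40 N, if the wrist force passes 120 N, or if a joint passes its speed limit or range.

ROBOT

A 7-joint arm with a two-finger parallel gripper is mounted at the origin on the work surface. World frame = base frame: x ahead of the robot, y to its left, z up, the work surface at z = 0. Lengths are in m, angles in rad, forces in N, time in s.
With the tool pointing down it reaches from about 0.4 to 0.875 m from the base axis. Payload 19.3 kg.
Tool frame: the origin (TCP) lies midway between the tips of the shut fingers; the grasp point (between the pads) lies bot.pinch_z behind it (bot.pinch_z is the distance from the TCP to the grasp point, in m); z points along the fingers, y is the line along which they close (so a half turn about z gives the same grasp; the last joint's range is limited). The gripper opens to 85 mm and grips with 20 to 120 N. Pads are 22 mm wide; open, the fingers measure 114 mm over their backs; the gripper's body (76 mm by 85 mm) begins 54 mm behind the grasp point. The pads swing forward as they close: fully open they stand 13 mm farther back than shut.
Start: joints at [1.2, 0.521, -0.036, 1.599, 0.021, 1.021, -0.113], TCP at [0.185, -0.597, 0.231] pointing down, gripper open.
Joint ranges: [-2.91, 2.91], [-0.3, 2.13], [-1.5, 1.42], [0.17, 2.43], [-1.26, 4.41], [0.16, 1.93], [-2.52, 2.52]. Speed limits (rad/s): [1.89, 1.89, 2.39, 2.39, 3.01, 3.01, 3.01].

INTERFACE

Orientations are given as [roll, pitch, yaw] about the fixed x, y, z axes, in that order (R = Rz(yaw) Ry(pitch) Rx(roll)).
In Python, from workcell import readout, grab_frame, camera_info, workorder, bot gives the robot as it stands. The module is installed in compiled form; this text tells all that it offers.
- The arm moves only by the tool drive_tool, never from a script. Its argument "targets" is a list of rows, each an object of numbers: "dx", "dy", "dz": the shift along the tool's x, y, z as a fraction of full scale; "yaw": the turn about the tool's z as a fraction of full scale; "fingers": the closure, from 0 (fully open) to 1 (shut). In form: [{"dx": .., "dy": .., "dz": .., "yaw": .., "fingers": ..}, ...]. A call has 1 to 20 rows; each row shifts and turns the commanded pose from where the row before left it, along the tool's axes as they then stand; what a row does not reach is not made up. Full scale, the value 1, is 0.1 m for a shift and 90 degrees for a turn. A row lasts 1/10 s, in which the tool goes at most 50 mm and 8.59 degrees, less where a joint would pass 70% of its speed; a pose out of reach is approached as far as the arm can. A call with a number of a shift or a turn outside -1 to 1 is refused whole. A call with a gripper value outside its range is refused whole. The fingers move at their own pace and stop on an object; "squeeze" is the grip in N (left out, the last holds). Time passes only in rows, so rows that do not move let the fingers close. It gives the time, the measured TCP pose, the force, the opening and the grip force at its end, in the units of the state.
- readout.observe(): the state, without advancing time (a new reading comes with each control period).
- grab_frame(name): name is "side" or "top" or "wrist"; returns the picture (420x560x3 uint8, blue, green, red); there is no depth.
- camera_info(name): a dict with "fx", "fy", "cx", "cy" (pixels), "T" (4x4, takes a point from camera to world coordinates); the wrist camera has in their place "hand_eye" (4x4, takes a point from camera to tool coordinates, whose origin is the TCP and whose axes are the flange's). Camera axes: x right, y up, looking along -z (the intrinsics and any distortion apply to the point x, -y, -z); pixel columns grow to the right and rows downward; lengths in m; the calibration is good to about 2 mm. A picture is of the moment at which its call begins: read the wrist's pose just before it. camera_info takes no time and is no camera call.
- workorder.job_done(): hands the job in; it is judged then, once.
The state is a dict: "clock": time; "qpos": joint angles; "qd": joint speeds; "joint_efforts": joint torques, N m; "position": TCP position; "tool_rot": TCP orientation; "force": force on the tool from outside, world axes, zero at the start; "moment": the same for the moment, N m; "grip_width": finger opening in m; "finger_force": force on a finger pad.
Only numpy, scipy, OpenCV 4.12 (cv2) and the standard library are available. Lean on these libraries where they do the work, as an engineer would, in place of code of your own. Each camera call takes 0.05 s, during which the arm holds its last target. There are 200 camera calls.

## Working session

There is one attempt and no reset: what is moved stays moved. The work goes in short steps, Python scripts to look and compute and a tool call to move; the robot and the scene stay as the last step left them, time stands still between calls to the robot, and variables do not carry over. Pictures are saved under pics/ and viewed, at most 10 in all, crops included, and the job is handed in when it is done.

Besides the shell and the picture viewer there is one more tool, called after "Request:" in YAML: its name, and indented under it one key for each argument. drive_tool: Moves the arm, as the interface text tells. Shift numbers are shares of 0.1 m and turn numbers shares of 90 degrees, none past 1 either way. Its arguments: {"type":"object","properties":{"targets":{"type":"array","items":{"type":"object","properties":{"dx":{"type":"number","minimum":-1,"maximum":1},"dy":{"type":"number","minimum":-1,"maximum":1},"dz":{"type":"number","minimum":-1,"maximum":1},"yaw":{"type":"number","minimum":-1,"maximum":1},"fingers":{"type":"number"}}}},"squeeze":{"type":"number"}},"required":["targets"]}

```bash
mkdir -p pics; python3 - <<'E'
from workcell import readout, grab_frame, camera_info, workorder, bot
import cv2,numpy as np
s=readout.observe();print({k:np.round(v,3).tolist() for k,v in s.items()}); print(bot.pinch_z)
for n in("top","side"):
    im=grab_frame(n);cv2.imwrite(f"pics/{n}0.png",im)
    c=camera_info(n);print(n,{k:np.round(v,4).tolist() if not isinstance(v,str) else v for k,v in c.items()})
print(camera_info("wrist"))
E
```

```text
{'clock': 0.0, 'qpos': [1.2, 0.522, -0.036, 1.6, 0.021, 1.021, -0.113], 'qd': [-0.001, -0.002, -0.001, 0.002, 0.0, -0.001, 0.0], 'joint_efforts': [-0.001, -92.712, 1.98, -36.993, 0.018, 0.008, -0.0], 'position': [0.185, -0.597, 0.231], 'tool_rot': [-3.14, 0.0, 0.301], 'force': [0.018, 0.207, -0.638], 'moment': [-0.026, 0.009, -0.01], 'finger_force': 0.0, 'grip_width': 0.086}
0.0187
top {'fx': 427.5675, 'fy': 427.5675, 'cx': 275.2633, 'cy': 206.1298, 'T': [[0.0098, 0.9952, -0.0975, 0.4618], [-0.9999, 0.0088, -0.0108, 0.0132], [-0.0099, 0.0976, 0.9952, 1.2676], [0.0, 0.0, 0.0, 1.0]]}
side {'fx': 409.4503, 'fy': 409.4503, 'cx': 278.8852, 'cy': 205.0718, 'T': [[-0.8548, 0.3513, -0.382, 0.2103], [-0.5188, -0.598, 0.611, 0.6334], [-0.0137, 0.7204, 0.6934, 0.7379], [0.0, 0.0, 0.0, 1.0]]}
{'fx': 321.069563093801, 'fy': 321.069563093801, 'cx': 283.9857855103849, 'cy': 217.49404965252515, 'hand_eye': array([[ 1.27395293e-03,  9.44976617e-01,  3.27135400e-01,
         8.60795278e-02],
       [ 9.99999104e-01, -1.06922250e-03, -8.05664956e-04,
        -6.17098834e-04],
       [-4.11554015e-04,  3.27136133e-01, -9.44977133e-01,
        -1.42632496e-01],
       [ 0.00000000e+00,  0.00000000e+00,  0.00000000e+00,
         1.00000000e+00]])}
```

View pics/top0.png

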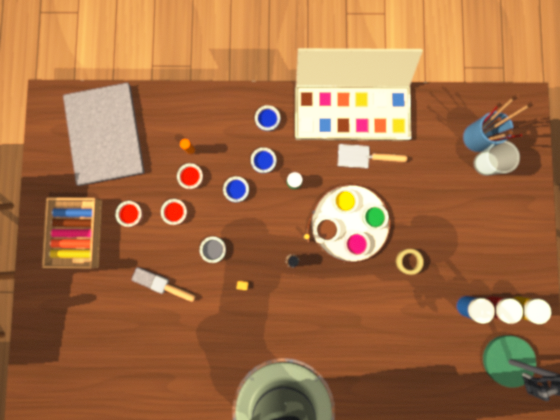

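View pics/side0.png

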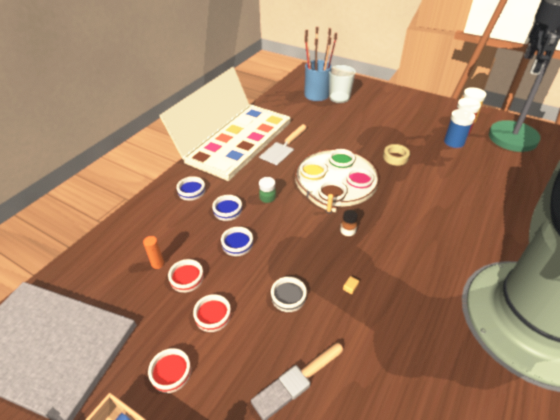

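Top view: tin at about (350,222), its mouth facing left, with the brass post near (307,237). The meant blue is at (236,189), the meant red at (174,211) and grey at (212,249). The side view agrees.

```bash
cat > h.py <<'E'
import cv2,numpy as np
from workcell import readout, grab_frame, camera_info
def ray(n,px,z):
    c=camera_info(n);T=np.array(c["T"]) if "T" in c else None
    if T is None:
        s=readout.observe();from scipy.spatial.transform import Rotation as R
        P=np.eye(4);P[:3,:3]=R.from_euler("xyz",s["tool_rot"]).as_matrix();P[:3,3]=s["position"];T=P@c["hand_eye"]
    px=np.atleast_2d(px).astype(float)
    d=np.c_[(px[:,0]-c["cx"])/c["fx"],-(px[:,1]-c["cy"])/c["fy"],-np.ones(len(px))]@T[:3,:3].T
    o=T[:3,3];return (o+d*((z-o[2])/d[:,2])[:,None])[:,:2]
def blobs(im,lo,hi,amin=40):
    h=cv2.cvtColor(im,cv2.COLOR_BGR2HSV)
    m=cv2.inRange(h,lo,hi) if lo[0]<=hi[0] else cv2.inRange(h,(0,)+lo[1:],hi)|cv2.inRange(h,lo,(180,)+hi[1:])
    n,l,st,c=cv2.connectedComponentsWithStats(m)
    return [(c[i],st[i,4],st[i,2:4]) for i in range(1,n) if st[i,4]>=amin]
E
python3 - <<'E'
from h import *
cols={"blue":((105,120,80),(128,255,255)),"red":((172,170,120),(6,255,255)),"carm":((150,150,100),(171,255,255)),"yel":((22,150,150),(32,255,255)),"green":((50,120,60),(85,255,255)),"brown":((3,90,40),(14,230,130))}
im=cv2.imread("pics/top0.png");sd=cv2.imread("pics/side0.png")
for nm,(x0,x1,y0,y1),n in (("top",(100,400,100,290),"t"),("side",(130,390,140,400),"s")):
  I=im if nm=="top" else sd
  for k,(a,b) in cols.items():
    if k=="brown" : continue
    for c,ar,wh in blobs(I,a,b):
      if x0<c[0]<x1 and y0<c[1]<y1 and ar<900: print(nm,k,c.round(1),ar,wh,ray(nm,c,.014)[0].round(4))
for p,x in(("sienna",(327,230)),("grey",(212.5,249.5)),("med",(294.5,180)),("ink",(292,260)),("glue",(185,144)),("tape",(410,261)),("sharp",(243,286))):
  print(p,ray("top",x,{"med":.055,"ink":.06,"glue":.08}.get(p,.014))[0].round(3))
print("post",ray("top",(307,237),.055))
a=cv2.resize(im[160:300,150:420],None,fx=2.96,fy=2.96,interpolation=cv2.INTER_CUBIC);cv2.imwrite("pics/a.png",a)
b=cv2.resize(sd[130:280,270:400],None,fx=4,fy=4,interpolation=cv2.INTER_CUBIC);cv2.imwrite("pics/b.png",b)
E
```

```text
top blue [267.2 117.8] 240 [18 17] [0.8513 0.0536]
top blue [324.5 125. ] 109 [10 11] [ 0.8306 -0.1185]
top blue [263.2 159.9] 252 [18 18] [0.7227 0.064 ]
top blue [235.7 189. ] 261 [18 19] [0.6347 0.1444]
top red [189.4 175.8] 264 [18 19] [0.6731 0.2829]
top red [173.5 211.5] 266 [18 18] [0.5661 0.3268]
top red [128.5 213.5] 266 [18 18] [0.5589 0.4598]
top carm [361.5 124.7] 116 [10 12] [ 0.8322 -0.2291]
top carm [356.6 243.7] 264 [18 19] [ 0.4768 -0.2114]
top yel [398. 125.] 140 [11 13] [ 0.8318 -0.3383]
top yel [344.9 200.5] 290 [19 20] [ 0.6032 -0.1781]
top yel [241.9 285.2] 57 [9 8] [0.3537 0.1211]
top green [374.7 216.7] 262 [18 19] [ 0.5562 -0.265 ]
side blue [190.4 186.9] 137 [20  9] [0.8506 0.0558]
side blue [226.7 206.1] 177 [21 11] [0.7217 0.0661]
side blue [236.5 239.8] 259 [24 15] [0.6338 0.1465]
side red [359.  177.4] 89 [17  8] [ 0.4767 -0.2084]
side red [185.2 274.4] 341 [26 18] [0.6721 0.2848]
side red [211.4 311.9] 462 [28 21] [0.5653 0.3291]
side red [169.  369.4] 698 [33 28] [0.5581 0.462 ]
side carm [212.4 146.6] 45 [11  6] [ 0.9128 -0.1198]
side green [341.4 158.1] 78 [16  7] [ 0.5549 -0.2628]
sienna [ 0.516 -0.125]
grey [0.456 0.209]
med [ 0.656 -0.028]
ink [ 0.429 -0.022]
glue [0.753 0.284]
tape [ 0.428 -0.366]
sharp [0.352 0.118]
post [[ 0.4937743  -0.06421508]]
```

View pics/a.png

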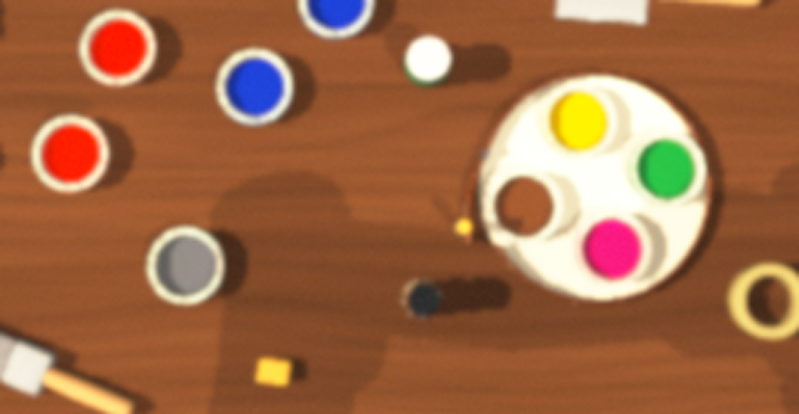

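View pics/b.png

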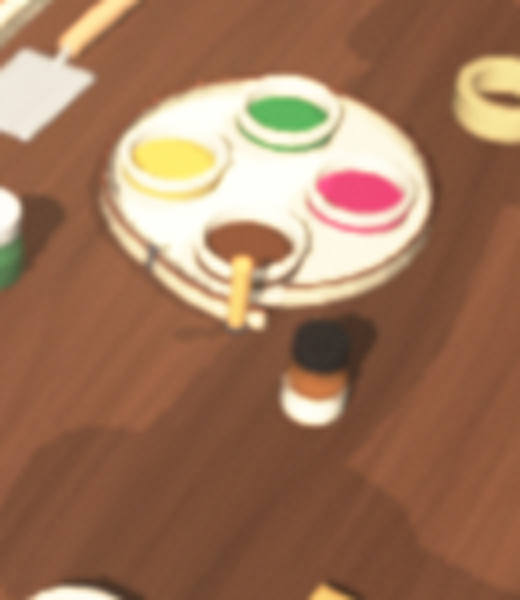

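Crop a: the tin's disc spans x 478–712 and y 74–300. The post top is at (464,227) and the hinge mark at (484,155), both in crop pixels. Crop b (side view): the gate is slightly ajar, hinge mark at (152,257), far jamb mark at (258,285), post top at (241,260).

```bash
python3 - <<'E'
from h import *
from scipy.optimize import least_squares
def fit(p):
    f=lambda v,q:np.hypot(q[:,0]-v[0],q[:,1]-v[1])-v[2]
    r=least_squares(lambda v:f(v,p),[.53,-.19,.112],loss="soft_l1",f_scale=.001);return r.x,np.std(r.fun)
for nm,box in (("top",(300,400,175,270)),("side",(285,385,140,215))):
  I=cv2.imread(f"pics/{nm}0.png");h=cv2.cvtColor(I,cv2.COLOR_BGR2HSV)
  m=cv2.inRange(h,(0,0,150),(180,90,255));M=np.zeros_like(m);M[box[2]:box[3],box[0]:box[1]]=m[box[2]:box[3],box[0]:box[1]]
  cs,_=cv2.findContours(M,cv2.RETR_EXTERNAL,cv2.CHAIN_APPROX_NONE);c=max(cs,key=cv2.contourArea);hu=cv2.convexHull(c)[:,0]
  for z in(0,.014):
    p=ray(nm,hu,z);v,s=fit(p);print(nm,z,v.round(4),s.round(4),len(p))
  g=cv2.inRange(h,(95,20,60),(125,120,190))
ct=lambda x,y:(150+(x-.98)/2.96,160+(y-.98)/2.96); cs_=lambda x,y:(270+(x-1.5)/4,130+(y-1.5)/4)
print("hinge top",ray("top",ct(484,155),.014),"side",ray("side",cs_(152,250),.014),ray("side",cs_(152,257),.007))
print("jamb side",ray("side",cs_(258,285),.007))
print("post top",ray("top",ct(464,227),.055),"side",ray("side",cs_(242,259),.055))
print("sienna",ray("top",ct(524,206),.008),ray("side",cs_(248,243),.008))
print("grey",ray("top",ct(188,265),.008),ray("side",(289,293.5),.008))
for n,p,q in(("blue",(235.7,189),(236.5,239.8)),("red",(173.5,211.5),(211.4,311.9)),("carm",(356.6,243.7),(359,177.4)),("yel",(344.9,200.5),(313.5,170)),("green",(374.7,216.7),(341.4,158.1))): print(n,ray("top",p,.008)[0].round(4),ray("side",q,.008)[0].round(4))
E
```

```text
top 0 [ 0.5391 -0.1963  0.1118] 0.0018 38
top 0.014 [ 0.5383 -0.194   0.1106] 0.0018 38
side 0 [ 0.5395 -0.1977  0.1179] 0.0064 35
side 0.014 [ 0.5333 -0.1819  0.1156] 0.0063 35
hinge top [[ 0.56825207 -0.08480283]] side [[ 0.56929374 -0.08481675]] [[ 0.56948396 -0.08568316]]
jamb side [[ 0.49741927 -0.09669503]]
post top [[ 0.49556998 -0.06258732]] side [[ 0.49721764 -0.06488792]]
sienna [[ 0.51826933 -0.12504214]] [[ 0.52049527 -0.12918109]]
grey [[0.45665319 0.20788574]] [[0.45516876 0.20830183]]
blue [0.6354 0.1451] [0.6374 0.1424]
red [0.5666 0.3283] [0.5683 0.3267]
carm [ 0.4768 -0.2125] [ 0.4791 -0.2155]
yel [ 0.6039 -0.179 ] [ 0.6022 -0.1809]
green [ 0.5566 -0.2664] [ 0.5578 -0.2703]
```

```bash
cat > plan.py <<'E'
import json,sys
from h import *
def rows(wps,start=None):
    """wps: (x,y,z,yaw_deg,fingers,step_m) ; prints rows in tool units"""
    if start is None:
        s=readout.observe();print("t",round(s["clock"],2),"at",np.round(s["position"],4),round(np.degrees(s["tool_rot"][2]),1),"w",round(s["grip_width"],4),"F",np.round(s["force"],1))
        p=np.array(s["position"]);y=np.degrees(s["tool_rot"][2])
    else: p,y=np.array(start[:3],float),start[3]
    out=[]
    for w in wps:
        q=np.array(w[:3]);n=max(1,int(np.ceil(np.linalg.norm(q-p)/w[5]-1e-6)),int(np.ceil(abs(w[3]-y)/8.5-1e-6)))
        for i in range(n):
            d=(q-p)/(n-i);c,s_=np.cos(np.radians(y)),np.sin(np.radians(y))
            t=(w[3]-y)/(n-i)
            r=dict(dx=round((c*d[0]+s_*d[1])*10,3),dy=round((s_*d[0]-c*d[1])*10,3),dz=round(-d[2]*10,3),yaw=round(-t/90,3),fingers=w[4])
            p=p+np.array([c*r["dx"]+s_*r["dy"],s_*r["dx"]-c*r["dy"],-r["dz"]])/10;y-=r["yaw"]*90;out.append(r)
    print(len(out),json.dumps([{k:v for k,v in r.items() if v or k=="fingers"} for r in out]).replace('"',"'"))
E
python3 - <<'E'
from plan import *
rows([(.4964,-.0637,.13,-16.2,.5,.045)])
E
```

```text
t 0.1 at [ 0.1851 -0.5967  0.2308] 17.2 w 0.0852 F [-0.4  0.   0.3]
14 [{'dx': 0.325, 'dy': -0.298, 'dz': 0.072, 'yaw': 0.027, 'fingers': 0.5}, {'dx': 0.312, 'dy': -0.311, 'dz': 0.072, 'yaw': 0.026, 'fingers': 0.5}, {'dx': 0.299, 'dy': -0.324, 'dz': 0.072, 'yaw': 0.027, 'fingers': 0.5}, {'dx': 0.285, 'dy': -0.336, 'dz': 0.072, 'yaw': 0.026, 'fingers': 0.5}, {'dx': 0.271, 'dy': -0.348, 'dz': 0.072, 'yaw': 0.027, 'fingers': 0.5}, {'dx': 0.257, 'dy': -0.359, 'dz': 0.072, 'yaw': 0.026, 'fingers': 0.5}, {'dx': 0.242, 'dy': -0.369, 'dz': 0.072, 'yaw': 0.027, 'fingers': 0.5}, {'dx': 0.226, 'dy': -0.379, 'dz': 0.072, 'yaw': 0.026, 'fingers': 0.5}, {'dx': 0.21, 'dy': -0.388, 'dz': 0.072, 'yaw': 0.027, 'fingers': 0.5}, {'dx': 0.193, 'dy': -0.396, 'dz': 0.072, 'yaw': 0.026, 'fingers': 0.5}, {'dx': 0.177, 'dy': -0.404, 'dz': 0.072, 'yaw': 0.027, 'fingers': 0.5}, {'dx': 0.16, 'dy': -0.411, 'dz': 0.072, 'yaw': 0.026, 'fingers': 0.5}, {'dx': 0.143, 'dy': -0.416, 'dz': 0.072, 'yaw': 0.027, 'fingers': 0.5}, {'dx': 0.125, 'dy': -0.423, 'dz': 0.072, 'yaw': 0.026, 'fingers': 0.5}]
```

Request:
drive_tool:
  targets:
    - {"dx": 0.325, "dy": -0.3, "dz": 0.07, "yaw": 0.027, "fingers": 0.5}
    - {"dx": 0.31, "dy": -0.31, "dz": 0.07, "yaw": 0.026, "fingers": 0.5}
    - {"dx": 0.3, "dy": -0.325, "dz": 0.07, "yaw": 0.027, "fingers": 0.5}
    - {"dx": 0.285, "dy": -0.335, "dz": 0.07, "yaw": 0.026, "fingers": 0.5}
    - {"dx": 0.27, "dy": -0.35, "dz": 0.07, "yaw": 0.027, "fingers": 0.5}
    - {"dx": 0.255, "dy": -0.36, "dz": 0.07, "yaw": 0.026, "fingers": 0.5}
    - {"dx": 0.24, "dy": -0.37, "dz": 0.07, "yaw": 0.027, "fingers": 0.5}
    - {"dx": 0.225, "dy": -0.38, "dz": 0.07, "yaw": 0.026, "fingers": 0.5}
    - {"dx": 0.21, "dy": -0.39, "dz": 0.07, "yaw": 0.027, "fingers": 0.5}
    - {"dx": 0.195, "dy": -0.395, "dz": 0.07, "yaw": 0.026, "fingers": 0.5}
    - {"dx": 0.175, "dy": -0.405, "dz": 0.07, "yaw": 0.027, "fingers": 0.5}
    - {"dx": 0.16, "dy": -0.41, "dz": 0.07, "yaw": 0.026, "fingers": 0.5}
    - {"dx": 0.145, "dy": -0.415, "dz": 0.07, "yaw": 0.027, "fingers": 0.5}
    - {"dx": 0.125, "dy": -0.425, "dz": 0.07, "yaw": 0.026, "fingers": 0.5}
    - {"fingers": 0.5}

```text
invalid input
```

```bash
python3 - <<'E'
from plan import *
s=readout.observe();print(s["clock"],s["position"],np.degrees(s["tool_rot"]),s["grip_width"])
cv2.imwrite("pics/w1.png",grab_frame("wrist"))
rows([(.4964,-.0637,.028,-16.2,.5,.045)])
E
```

```text
0.1 [ 0.18505144 -0.59667729  0.23081131] [-1.79944747e+02  3.34193021e-03  1.72304827e+01] 0.0852124946472178
t 0.15 at [ 0.1851 -0.5967  0.2309] 17.2 w 0.0854 F [0.6 0.7 0.1]
15 [{'dx': 0.303, 'dy': -0.278, 'dz': 0.135, 'yaw': 0.025, 'fingers': 0.5}, {'dx': 0.292, 'dy': -0.29, 'dz': 0.135, 'yaw': 0.025, 'fingers': 0.5}, {'dx': 0.281, 'dy': -0.301, 'dz': 0.135, 'yaw': 0.025, 'fingers': 0.5}, {'dx': 0.269, 'dy': -0.312, 'dz': 0.135, 'yaw': 0.025, 'fingers': 0.5}, {'dx': 0.256, 'dy': -0.322, 'dz': 0.135, 'yaw': 0.025, 'fingers': 0.5}, {'dx': 0.243, 'dy': -0.332, 'dz': 0.135, 'yaw': 0.025, 'fingers': 0.5}, {'dx': 0.23, 'dy': -0.341, 'dz': 0.135, 'yaw': 0.025, 'fingers': 0.5}, {'dx': 0.217, 'dy': -0.35, 'dz': 0.135, 'yaw': 0.025, 'fingers': 0.5}, {'dx': 0.203, 'dy': -0.358, 'dz': 0.136, 'yaw': 0.024, 'fingers': 0.5}, {'dx': 0.189, 'dy': -0.365, 'dz': 0.135, 'yaw': 0.025, 'fingers': 0.5}, {'dx': 0.175, 'dy': -0.373, 'dz': 0.136, 'yaw': 0.024, 'fingers': 0.5}, {'dx': 0.161, 'dy': -0.379, 'dz': 0.135, 'yaw': 0.025, 'fingers': 0.5}, {'dx': 0.145, 'dy': -0.385, 'dz': 0.136, 'yaw': 0.024, 'fingers': 0.5}, {'dx': 0.131, 'dy': -0.39, 'dz': 0.135, 'yaw': 0.025, 'fingers': 0.5}, {'dx': 0.116, 'dy': -0.394, 'dz': 0.136, 'yaw': 0.024, 'fingers': 0.5}]
```

View pics/w1.png

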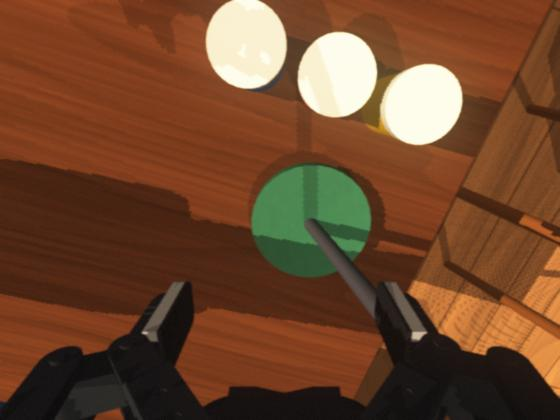

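The wrist view shows the lamp foot at (310,220). Its pole leans away toward the lower right, behind my direction of travel. I'm resending with every field filled in and staying level first.

Request:
drive_tool:
  targets:
    - {"dx": 0.325, "dy": -0.3, "dz": 0, "yaw": 0.027, "fingers": 0.5}
    - {"dx": 0.31, "dy": -0.31, "dz": 0, "yaw": 0.026, "fingers": 0.5}
    - {"dx": 0.3, "dy": -0.325, "dz": 0, "yaw": 0.027, "fingers": 0.5}
    - {"dx": 0.285, "dy": -0.335, "dz": 0.0, "yaw": 0.026, "fingers": 0.5}
    - {"dx": 0.27, "dy": -0.35, "dz": 0.0, "yaw": 0.027, "fingers": 0.5}
    - {"dx": 0.255, "dy": -0.36, "dz": 0.0, "yaw": 0.026, "fingers": 0.5}
    - {"dx": 0.24, "dy": -0.37, "dz": 0.0, "yaw": 0.027, "fingers": 0.5}
    - {"dx": 0.225, "dy": -0.38, "dz": 0.1, "yaw": 0.026, "fingers": 0.5}
    - {"dx": 0.21, "dy": -0.39, "dz": 0.15, "yaw": 0.027, "fingers": 0.5}
    - {"dx": 0.195, "dy": -0.395, "dz": 0.15, "yaw": 0.026, "fingers": 0.5}
    - {"dx": 0.175, "dy": -0.405, "dz": 0.15, "yaw": 0.027, "fingers": 0.5}
    - {"dx": 0.16, "dy": -0.41, "dz": 0.15, "yaw": 0.026, "fingers": 0.5}
    - {"dx": 0.145, "dy": -0.415, "dz": 0.15, "yaw": 0.027, "fingers": 0.5}
    - {"dx": 0.125, "dy": -0.425, "dz": 0.15, "yaw": 0.026, "fingers": 0.5}
    - {"dx": 0, "dy": 0, "dz": 0, "yaw": 0, "fingers": 0.5}

```text
clock: 1.65
position: [0.4975, -0.0573, 0.1295]
tool_rot: [-3.14, 0.002, -0.276]
force: [-0.9, -1.6, 1.0]
grip_width: 0.0424
finger_force: 0.0
```

```bash
python3 - <<'E'
from plan import *
s=readout.observe();print(s["clock"],s["position"],np.degrees(s["tool_rot"]),s["grip_width"])
cv2.imwrite("pics/w1.png",grab_frame("wrist"))
rows([(.4964,-.0637,.028,-16.2,.5,.045)])
E
```

```text
1.65 [ 0.49748112 -0.05726703  0.12953553] [-1.79894303e+02  9.67329730e-02 -1.58228780e+01] 0.04236312564833091
t 1.7 at [ 0.4963 -0.0603  0.1302] -15.9 w 0.0425 F [ 1.  -1.6  0.1]
3 [{'dx': 0.003, 'dy': 0.011, 'dz': 0.341, 'yaw': 0.001, 'fingers': 0.5}, {'dx': 0.003, 'dy': 0.011, 'dz': 0.34, 'yaw': 0.001, 'fingers': 0.5}, {'dx': 0.004, 'dy': 0.011, 'dz': 0.341, 'yaw': 0.001, 'fingers': 0.5}]
```

View pics/w1.png

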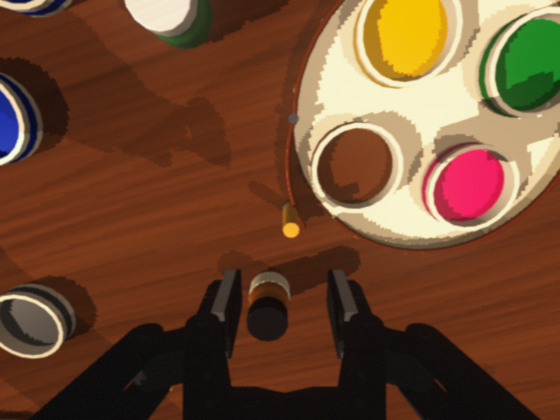

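Wrist view: post top at (291,230), between the fingertips. The hinge is at (293,118), and the ink jar (267,300) stands below the fingers. Fingers → width is linear, about 85·(1−f) mm.

```bash
python3 - <<'E'
from plan import *
im=grab_frame("wrist");h=cv2.cvtColor(im,cv2.COLOR_BGR2HSV)
print(readout.observe()["position"])
m=cv2.inRange(h,(14,150,170),(30,255,255))
for c,a,wh in blobs(im,(14,150,170),(30,255,255),30):print("yel",c,a,wh,ray("wrist",c,.055),ray("wrist",c,.008))
for n,a,b in(("carm",(150,150,100),(172,255,255)),("green",(50,120,60),(85,255,255)),("blue",(105,120,80),(128,255,255))):
  for c,ar,wh in blobs(im,a,b,800):print(n,c,ar,wh,ray("wrist",c,.008))
for n,p in (("hinge",(293,118)),("jamb",(332,206)),("gate end",(297,218))):print(n,ray("wrist",p,.013))
print("ink",ray("wrist",(267,318),.06),"med",ray("wrist",(160,5),.055))
E
```

```text
[ 0.49578045 -0.06232771  0.13073593]
yel [399.29663609  35.38478144] 5559 [84 78] [[ 0.59796708 -0.16239894]] [[ 0.60215751 -0.17913615]]
yel [357.83647799  59.68553459] 159 [33 61] [[ 0.5918398  -0.13575829]] [[ 0.59471081 -0.14675881]]
yel [285.96601942 229.04368932] 206 [17 15] [[ 0.49660985 -0.06282793]] [[ 0.47897444 -0.05812392]]
carm [467.78411054 181.85181347] 2895 [59 66] [[ 0.4778734  -0.21699344]]
green [525.84313725  62.40091781] 4794 [69 92] [[ 0.55832439 -0.267399  ]]
hinge [[ 0.56808132 -0.0890276 ]]
jamb [[ 0.49026989 -0.1018549 ]]
gate end [[ 0.48802614 -0.0705071 ]]
ink [[ 0.43021265 -0.02841191]] med [[ 0.65206064 -0.03030934]]
```

Request:
drive_tool:
  targets:
    - {"dx": 0, "dy": 0, "dz": 0.34, "yaw": 0, "fingers": 0.5}
    - {"dx": 0, "dy": 0, "dz": 0.34, "yaw": 0, "fingers": 0.6}
    - {"dx": 0, "dy": 0, "dz": 0.34, "yaw": 0, "fingers": 0.7}
    - {"dx": 0, "dy": 0, "dz": 0, "yaw": 0, "fingers": 0.75}
    - {"dx": 0, "dy": 0, "dz": 0, "yaw": 0, "fingers": 0.75}
    - {"dx": 0, "dy": 0, "dz": 0, "yaw": 0, "fingers": 0.75}
    - {"dx": 0.007, "dy": -0.106, "dz": 0, "yaw": 0.089, "fingers": 0.75}
    - {"dx": 0.007, "dy": -0.106, "dz": 0, "yaw": 0.089, "fingers": 0.75}
    - {"dx": 0.007, "dy": -0.106, "dz": 0, "yaw": 0.089, "fingers": 0.75}
    - {"dx": 0.007, "dy": -0.106, "dz": 0, "yaw": 0.089, "fingers": 0.75}
    - {"dx": 0.007, "dy": -0.106, "dz": 0, "yaw": 0.089, "fingers": 0.75}
    - {"dx": 0.007, "dy": -0.106, "dz": 0, "yaw": 0.089, "fingers": 0.75}
    - {"dx": 0.007, "dy": -0.106, "dz": 0, "yaw": 0.089, "fingers": 0.75}
    - {"dx": 0.007, "dy": -0.106, "dz": 0, "yaw": 0.089, "fingers": 0.75}
    - {"dx": 0.007, "dy": -0.106, "dz": 0, "yaw": 0.089, "fingers": 0.75}
    - {"dx": 0, "dy": 0, "dz": 0, "yaw": 0, "fingers": 0.75}
    - {"dx": 0, "dy": 0, "dz": 0, "yaw": 0, "fingers": 0.75}

```text
clock: 3.45
position: [0.5661, -0.0075, 0.0298]
tool_rot: [3.141, 0.0, -1.535]
force: [-0.2, 0.6, 1.0]
grip_width: 0.0216
finger_force: 0.0
```

```bash
python3 - <<'E'
from plan import *
s=readout.observe();print(np.round(s["qpos"],2),s["force"])
cv2.imwrite("pics/t1.png",cv2.resize(grab_frame("top")[150:290,160:420],None,fx=2.5,fy=2.5))
rows([(.566,-.009,.13,-60,.8,.05),(.519,-.126,.12,-30,.8,.05)])
E
```

```text
[-0.5   0.83  0.61  1.91 -0.77  0.65 -2.51] [-0.15087034  0.64938845  0.99456081]
t 3.5 at [ 0.5659 -0.0078  0.0298] -88.0 w 0.0218 F [-0.2 -0.1  0.3]
8 [{'dx': 0.003, 'dz': -0.251, 'yaw': -0.078, 'fingers': 0.8}, {'dx': 0.003, 'dz': -0.25, 'yaw': -0.078, 'fingers': 0.8}, {'dx': 0.003, 'dy': 0.001, 'dz': -0.251, 'yaw': -0.077, 'fingers': 0.8}, {'dx': 0.003, 'dy': 0.001, 'dz': -0.25, 'yaw': -0.078, 'fingers': 0.8}, {'dx': 0.195, 'dy': 0.248, 'dz': 0.025, 'yaw': -0.083, 'fingers': 0.8}, {'dx': 0.161, 'dy': 0.271, 'dz': 0.025, 'yaw': -0.083, 'fingers': 0.8}, {'dx': 0.124, 'dy': 0.29, 'dz': 0.025, 'yaw': -0.084, 'fingers': 0.8}, {'dx': 0.084, 'dy': 0.303, 'dz': 0.025, 'yaw': -0.083, 'fingers': 0.8}]
```

```bash
python3 - <<'E'
from plan import *
rows([(.566,-.008,.075,-88,.85,.05),(.519,-.127,.075,0,.85,.05)])
E
```

```text
t 3.5 at [ 0.5659 -0.0078  0.0298] -88.0 w 0.0218 F [-0.2 -0.1  0.3]
12 [{'dx': 0.002, 'dy': -0.001, 'dz': -0.452, 'fingers': 0.85}, {'dx': 0.107, 'dy': 0.046, 'yaw': -0.089, 'fingers': 0.85}, {'dx': 0.099, 'dy': 0.061, 'yaw': -0.089, 'fingers': 0.85}, {'dx': 0.09, 'dy': 0.074, 'yaw': -0.089, 'fingers': 0.85}, {'dx': 0.078, 'dy': 0.086, 'yaw': -0.089, 'fingers': 0.85}, {'dx': 0.066, 'dy': 0.096, 'yaw': -0.089, 'fingers': 0.85}, {'dx': 0.052, 'dy': 0.104, 'yaw': -0.089, 'fingers': 0.85}, {'dx': 0.037, 'dy': 0.11, 'yaw': -0.089, 'fingers': 0.85}, {'dx': 0.021, 'dy': 0.115, 'yaw': -0.089, 'fingers': 0.85}, {'dx': 0.004, 'dy': 0.116, 'yaw': -0.089, 'fingers': 0.85}, {'dx': -0.012, 'dy': 0.116, 'yaw': -0.088, 'fingers': 0.85}, {'dx': -0.027, 'dy': 0.113, 'yaw': -0.089, 'fingers': 0.85}]
```

View pics/t1.png

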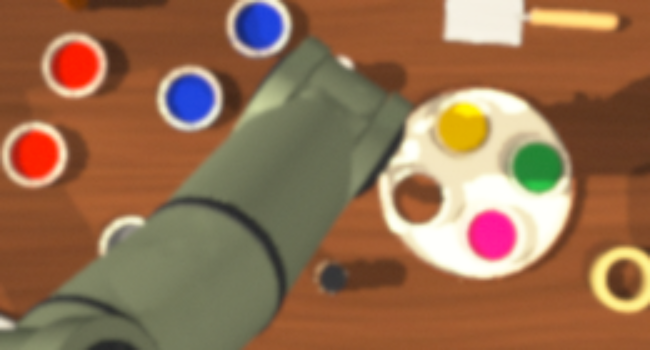

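Request:
drive_tool:
  targets:
    - {"dx": 0, "dy": 0, "dz": -0.45, "yaw": 0, "fingers": 0.75}
    - {"dx": 0, "dy": 0, "dz": -0.2, "yaw": 0, "fingers": 0.75}
    - {"dx": 0.107, "dy": 0.046, "dz": 0, "yaw": -0.089, "fingers": 0.85}
    - {"dx": 0.1, "dy": 0.06, "dz": 0, "yaw": -0.089, "fingers": 0.85}
    - {"dx": 0.09, "dy": 0.074, "dz": 0, "yaw": -0.089, "fingers": 0.85}
    - {"dx": 0.078, "dy": 0.086, "dz": 0, "yaw": -0.089, "fingers": 0.85}
    - {"dx": 0.066, "dy": 0.096, "dz": 0, "yaw": -0.089, "fingers": 0.85}
    - {"dx": 0.052, "dy": 0.104, "dz": 0, "yaw": -0.089, "fingers": 0.85}
    - {"dx": 0.037, "dy": 0.11, "dz": 0, "yaw": -0.089, "fingers": 0.85}
    - {"dx": 0.021, "dy": 0.115, "dz": 0, "yaw": -0.089, "fingers": 0.85}
    - {"dx": 0.004, "dy": 0.116, "dz": 0, "yaw": -0.089, "fingers": 0.85}
    - {"dx": -0.012, "dy": 0.116, "dz": 0.2, "yaw": -0.088, "fingers": 0.85}
    - {"dx": -0.027, "dy": 0.113, "dz": 0.2, "yaw": -0.089, "fingers": 0.85}
    - {"dx": 0, "dy": 0, "dz": 0.2, "yaw": 0, "fingers": 0.85}
    - {"dx": 0, "dy": 0, "dz": 0, "yaw": 0, "fingers": 0.85}

```text
clock: 5.0
position: [0.5177, -0.1274, 0.0335]
tool_rot: [-3.14, 0.001, -0.003]
force: [0.1, -0.2, 1.1]
grip_width: 0.0131
finger_force: 0.0
```

```bash
python3 - <<'E'
from plan import *
s=readout.observe();print(np.round(s["qpos"],2),np.degrees(s["tool_rot"]))
im=grab_frame("wrist");cv2.imwrite("pics/w2.png",im)
for z in(.014,):
  for c,a,wh in blobs(im,(95,20,40),(125,150,190),20):
    if a<400: print(c,a,wh,ray("wrist",c,z))
for n,a,b in(("carm",(150,150,100),(172,255,255)),("green",(50,120,60),(85,255,255)),("yel",(14,150,170),(30,255,255))):
  for c,ar,wh in blobs(im,a,b,800):print(n,c,ar,wh,ray("wrist",c,.008))
rows([(.519,-.127,.0105,0,.85,.02)])
E
```

```text
[-0.07  0.71  0.29  1.98 -0.39  0.5  -1.08] [-1.79904933e+02  5.74039050e-02 -1.64145015e-01]
carm [427.93818985 315.52980132] 3624 [79 68] [[ 0.48086215 -0.21609557]]
green [527.9759848  199.07964755] 5788 [ 71 110] [[ 0.55610896 -0.25986913]]
yel [384.92449119  99.94908073] 13217 [127 133] [[ 0.60717852 -0.176587  ]]
t 5.05 at [ 0.5185 -0.1273  0.0346] -0.2 w 0.0126 F [ 0.3 -0.7  0.9]
2 [{'dx': 0.003, 'dy': -0.002, 'dz': 0.121, 'yaw': -0.001, 'fingers': 0.85}, {'dx': 0.002, 'dy': -0.001, 'dz': 0.12, 'yaw': -0.001, 'fingers': 0.85}]
```

View pics/w2.png

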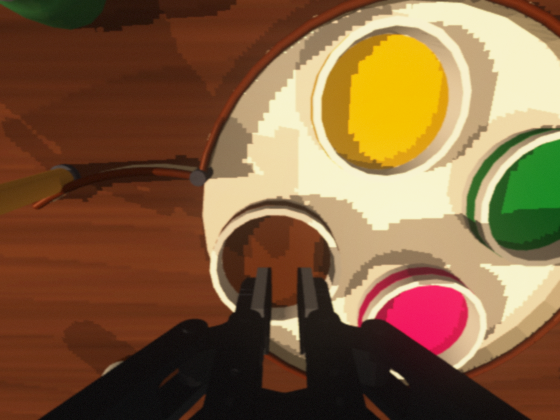

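Wrist view: the gate stands open (hinge at (198,177), post to its left) and the fingers are over the sienna hollow at (273,262).

Request:
drive_tool:
  targets:
    - {"dx": 0, "dy": 0, "dz": 0.12, "yaw": 0, "fingers": 0.85}
    - {"dx": 0, "dy": 0, "dz": 0.12, "yaw": 0, "fingers": 0.85}
    - {"dx": 0, "dy": 0, "dz": 0, "yaw": 0, "fingers": 0.7}
    - {"dx": 0, "dy": 0, "dz": 0, "yaw": 0, "fingers": 0.67}
    - {"dx": 0, "dy": 0, "dz": 0, "yaw": 0, "fingers": 0.67}

```text
clock: 5.55
position: [0.5192, -0.127, 0.0106]
tool_rot: [3.141, -0.0, -0.004]
force: [0.3, 0.7, 0.2]
grip_width: 0.0281
finger_force: 0.0
```

```bash
python3 - <<'E'
from plan import *
print(ray("wrist",(198,177),.013))
print("hinge from w2",)
im=grab_frame("top");cv2.imwrite("pics/t2.png",im)
s=readout.observe();print(s["position"],s["force"],s["finger_force"],s["grip_width"])
C=np.array([.5385,-.194])
for k in range(6):
  a=np.radians(99+60*k);print(k,(C+.0745*np.array([np.cos(a),np.sin(a)])).round(4))
E
```

```text
[[ 0.5755576  -0.08812473]]
hinge from w2
[ 0.51926303 -0.12697706  0.01061877] [-0.6926497  -0.60730155  0.06383823] 0.0023133280562603886 0.028287572187669145
0 [ 0.5268 -0.1204]
1 [ 0.4689 -0.1673]
2 [ 0.4806 -0.2409]
3 [ 0.5502 -0.2676]
4 [ 0.6081 -0.2207]
5 [ 0.5964 -0.1471]
```

Request:
drive_tool:
  targets:
    - {"dx": 0, "dy": 0, "dz": 0, "yaw": 0, "fingers": 0.6}
    - {"dx": 0, "dy": 0, "dz": 0, "yaw": 0, "fingers": 0.55}
  squeeze: 20

```text
clock: 5.8
position: [0.5192, -0.127, 0.0105]
tool_rot: [3.142, -0.0, -0.004]
force: [0.0, -0.3, 0.6]
grip_width: 0.0385
finger_force: 0.3
```

Request:
drive_tool:
  targets:
    - {"dx": 0, "dy": 0, "dz": 0, "yaw": 0, "fingers": 0.5}
    - {"dx": 0, "dy": 0, "dz": 0, "yaw": 0, "fingers": 0.5}
  squeeze: 20

```text
clock: 6.0
position: [0.5191, -0.127, 0.0104]
tool_rot: [-3.142, -0.0, -0.004]
force: [-1.0, 1.2, 1.6]
grip_width: 0.0412
finger_force: 19.2
```

Request:
drive_tool:
  targets:
    - {"dx": -0.04, "dy": 0.03, "dz": 0, "yaw": 0, "fingers": 0.5}
    - {"dx": -0.09, "dy": 0.07, "dz": 0, "yaw": 0, "fingers": 0.5}
    - {"dx": -0.09, "dy": 0.08, "dz": 0, "yaw": 0, "fingers": 0.5}
    - {"dx": -0.09, "dy": 0.08, "dz": 0, "yaw": 0, "fingers": 0.5}
    - {"dx": -0.09, "dy": 0.08, "dz": 0, "yaw": 0, "fingers": 0.5}
    - {"dx": -0.06, "dy": 0.05, "dz": 0, "yaw": 0, "fingers": 0.5}
    - {"dx": -0.03, "dy": 0.018, "dz": 0, "yaw": 0, "fingers": 0.5}
    - {"dx": 0, "dy": 0, "dz": 0, "yaw": 0, "fingers": 0.5}
    - {"dx": 0, "dy": 0, "dz": 0, "yaw": 0, "fingers": 0.5}

```text
clock: 6.9
position: [0.4697, -0.1679, 0.0103]
tool_rot: [3.141, 0.0, -0.004]
force: [-1.3, -2.5, 8.5]
grip_width: 0.0414
finger_force: 20.7
```

```bash
python3 - <<'E'
from plan import *
rows([(.4703,-.1678,.0105,0,.5,.02)])
im=grab_frame("top")
for n,a,b in(("carm",(150,150,100),(171,255,255)),("green",(50,120,60),(85,255,255)),("yel",(22,150,130),(32,255,255))):
  for c,ar,wh in blobs(im,a,b,100):
    if 310<c[0]<390 and 180<c[1]<260: print(n,c.round(1),ar,ray("top",c,.008)[0].round(4))
E
```

```text
t 6.9 at [ 0.4697 -0.1679  0.0103] -0.2 w 0.0414 F [-1.3 -2.5  8.5]
1 [{'dx': 0.006, 'dy': -0.001, 'dz': -0.002, 'yaw': -0.003, 'fingers': 0.5}]
green [375.2 216. ] 234 [ 0.5586 -0.2679]
yel [344.9 200.5] 290 [ 0.6039 -0.179 ]
```

Request:
drive_tool:
  targets:
    - {"dx": -0.014, "dy": -0.005, "dz": 0, "yaw": 0, "fingers": 0.5}
    - {"dx": 0, "dy": 0, "dz": 0, "yaw": 0, "fingers": 0.5}

```text
clock: 7.15
position: [0.4688, -0.1671, 0.0104]
tool_rot: [3.141, -0.0, -0.004]
force: [1.3, -1.5, 4.7]
grip_width: 0.0416
finger_force: 20.2
```

Request:
drive_tool:
  targets:
    - {"dx": -0.014, "dy": -0.005, "dz": 0, "yaw": 0, "fingers": 0.5}
    - {"dx": 0, "dy": 0, "dz": 0, "yaw": 0, "fingers": 0.5}

```text
clock: 7.35
position: [0.468, -0.1668, 0.0104]
tool_rot: [3.141, -0.002, -0.004]
force: [5.9, -3.0, 2.1]
grip_width: 0.0416
finger_force: 19.2
```

Wall contact came at a radius of 75.4 mm, so the tin centre is confirmed along this direction.

Request:
drive_tool:
  targets:
    - {"dx": 0.005, "dy": 0.002, "dz": 0, "yaw": 0, "fingers": 0.8}
    - {"dx": 0, "dy": 0, "dz": 0, "yaw": 0, "fingers": 0.85}
    - {"dx": 0, "dy": 0, "dz": -0.2, "yaw": 0, "fingers": 0.85}
    - {"dx": 0, "dy": 0.3, "dz": -0.4, "yaw": 0, "fingers": 0.85}
    - {"dx": 0, "dy": 0.35, "dz": -0.2, "yaw": 0, "fingers": 0.85}
    - {"dx": 0, "dy": 0, "dz": 0, "yaw": 0, "fingers": 0.85}
    - {"dx": 0, "dy": 0, "dz": 0, "yaw": 0, "fingers": 0.85}

```text
clock: 8.05
position: [0.467, -0.232, 0.0903]
tool_rot: [-3.141, -0.0, -0.005]
force: [0.2, 0.3, -0.1]
grip_width: 0.0125
finger_force: 0.0
```

```bash
cat >> h.py <<'E'
COL=dict(carm=((150,120,70),(174,255,255)),green=((40,90,40),(88,255,255)),yel=((19,140,100),(32,255,255)),blue=((105,120,50),(130,255,255)),red=((174,170,90),(6,255,255)))
def look(n,amin,z=.008):
    im=grab_frame(n)
    for k,(a,b) in COL.items():
        for c,ar,wh in blobs(im,a,b,amin):
            w=ray(n,c,z)[0]
            if .4<w[0]<.75 and -.35<w[1]<.4: print(n,k,c.round(1),ar,wh,w.round(4))
    return im
E
python3 - <<'E'
from plan import *
look("wrist",800);look("top",100);rows([])
E
```

```text
wrist carm [296.5 211.5] 4734 [82 78] [ 0.4796 -0.2394]
wrist green [331.5  96.6] 7632 [ 96 102] [ 0.5586 -0.2615]
wrist yel [192.4  31.3] 6143 [102  74] [ 0.5965 -0.1741]
wrist red [267.5 212. ] 1095 [51 77] [ 0.4793 -0.2181]
top green [374.6 216.5] 290 [19 21] [ 0.5571 -0.2661]
top yel [345.  200.6] 298 [19 20] [ 0.6035 -0.1792]
top blue [263.2 159.9] 248 [18 18] [0.724  0.0643]
top blue [235.7 189. ] 257 [18 19] [0.6355 0.145 ]
top red [189.6 175.8] 269 [18 19] [0.674  0.2837]
top red [173.6 211.4] 270 [18 19] [0.5668 0.3281]
t 8.15 at [ 0.4669 -0.2308  0.0896] -0.2 w 0.0125 F [0.5 0.1 0.9]
0 []
```

Request:
drive_tool:
  targets:
    - {"dx": 0.06, "dy": 0.02, "dz": 0.3, "yaw": 0, "fingers": 0.85}
    - {"dx": 0.06, "dy": 0.02, "dz": 0.3, "yaw": 0, "fingers": 0.85}
    - {"dx": 0, "dy": 0, "dz": 0.1, "yaw": 0, "fingers": 0.85}
    - {"dx": 0, "dy": 0, "dz": 0.09, "yaw": 0, "fingers": 0.7}
    - {"dx": 0, "dy": 0, "dz": 0, "yaw": 0, "fingers": 0.5}
    - {"dx": 0, "dy": 0, "dz": 0, "yaw": 0, "fingers": 0.5}
    - {"dx": 0, "dy": 0, "dz": 0, "yaw": 0, "fingers": 0.5}
    - {"dx": 0, "dy": 0, "dz": 0, "yaw": 0, "fingers": 0.5}

```text
clock: 8.95
position: [0.4796, -0.2359, 0.012]
tool_rot: [3.141, -0.001, -0.004]
force: [0.6, 0.7, -0.3]
grip_width: 0.0425
finger_force: 0.0
```

Request:
drive_tool:
  targets:
    - {"dx": 0, "dy": 0, "dz": 0.012, "yaw": 0, "fingers": 0.42}
    - {"dx": 0, "dy": 0, "dz": 0, "yaw": 0, "fingers": 0.42}

```text
clock: 9.15
position: [0.4795, -0.2358, 0.0106]
tool_rot: [-3.142, -0.001, -0.004]
force: [-1.7, 1.4, 8.7]
grip_width: 0.0494
finger_force: 16.3
```

```bash
python3 - <<'E'
from plan import *
for n in("top","side"):
  im=look(n,60);cv2.imwrite(f"pics/{n}3.png",im)
  h=cv2.cvtColor(im,cv2.COLOR_BGR2HSV)
  m=cv2.inRange(h,(0,110,30),(14,255,190))
  k,l,st,c=cv2.connectedComponentsWithStats(m)
  for i in range(1,k):
    w=ray(n,c[i],.008)[0]
    if np.hypot(*(w-[.5385,-.194]))<.1 and st[i,4]>30: print(n,"brown",c[i].round(1),st[i],w.round(4))
E
```

```text
top green [372.7 214.1] 182 [17 17] [ 0.5641 -0.2607]
top yel [345.  200.6] 299 [19 20] [ 0.6034 -0.1792]
top blue [263.3 159.9] 250 [18 18] [0.7241 0.0641]
top blue [235.7 188.9] 258 [18 19] [0.6356 0.145 ]
top red [189.6 175.8] 269 [18 19] [0.674  0.2837]
top red [173.5 211.5] 266 [18 18] [0.5666 0.3283]
top brown [340.6 246.3] [332 237  19  19 268] [ 0.4688 -0.1655]
side green [341.4 158.2] 117 [20  9] [ 0.5574 -0.2699]
side green [266.4 196.3] 111 [15 10] [ 0.6581 -0.0217]
side yel [313.2 170.3] 84 [19  7] [ 0.6021 -0.1793]
side blue [226.7 206.1] 177 [21 11] [0.726  0.0614]
side blue [236.7 239.8] 253 [23 15] [0.6369 0.1422]
side red [185.2 274.3] 343 [26 18] [0.6759 0.2818]
side red [211.4 311.9] 460 [28 21] [0.5683 0.3266]
side brown [355.4 187.9] [346 183  20  11 158] [ 0.4701 -0.1703]
```

```bash
python3 - <<'E'
from plan import *
im=grab_frame("wrist");cv2.imwrite("pics/w3.png",cv2.resize(im[160:420,130:460],None,fx=2.3,fy=2.3))
E
```

```text
(no output)
```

View pics/w3.png

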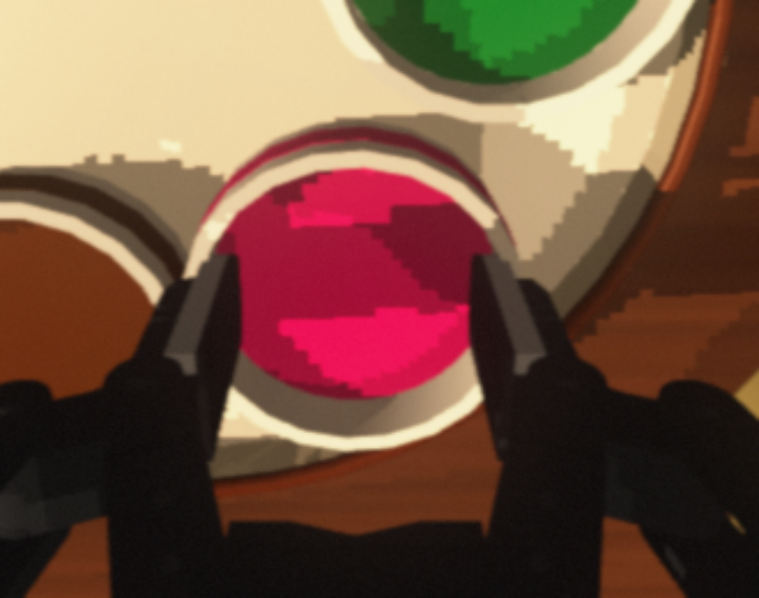

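The fingers stand centred inside carmine's hollow (crop tips at (235,260) and (475,260), dish centre x≈353), so the grip is good. Next I nudge it to its slot.

Request:
drive_tool:
  targets:
    - {"dx": 0.01, "dy": 0.03, "dz": 0, "yaw": 0, "fingers": 0.42}
    - {"dx": -0.003, "dy": 0.022, "dz": 0, "yaw": 0, "fingers": 0.42}
    - {"dx": 0, "dy": 0, "dz": 0, "yaw": 0, "fingers": 0.42}

```text
clock: 9.6
position: [0.4804, -0.2412, 0.0106]
tool_rot: [3.142, -0.001, -0.004]
force: [-1.0, 2.0, 8.7]
grip_width: 0.0492
finger_force: 15.5
```

Request:
drive_tool:
  targets:
    - {"dx": -0.008, "dy": 0.006, "dz": 0, "yaw": 0, "fingers": 0.42}
    - {"dx": 0, "dy": 0, "dz": 0, "yaw": 0, "fingers": 0.42}

```text
clock: 9.8
position: [0.4803, -0.2414, 0.0107]
tool_rot: [-3.142, -0.002, -0.003]
force: [2.5, 3.1, 5.7]
grip_width: 0.049
finger_force: 14.1
```

Request:
drive_tool:
  targets:
    - {"dx": -0.008, "dy": 0.006, "dz": 0, "yaw": 0, "fingers": 0.42}
    - {"dx": 0, "dy": 0, "dz": 0, "yaw": 0, "fingers": 0.42}

```text
clock: 10.0
position: [0.48, -0.2416, 0.0107]
tool_rot: [-3.141, -0.003, -0.003]
force: [6.9, 4.8, 3.5]
grip_width: 0.0495
finger_force: 12.3
```

Request:
drive_tool:
  targets:
    - {"dx": 0.008, "dy": -0.006, "dz": 0, "yaw": 0, "fingers": 0.75}
    - {"dx": 0, "dy": 0, "dz": 0, "yaw": 0, "fingers": 0.85}
    - {"dx": 0, "dy": 0, "dz": -0.35, "yaw": 0, "fingers": 0.85}
    - {"dx": 0.1, "dy": 0.04, "dz": -0.1, "yaw": 0, "fingers": 0.85}
    - {"dx": 0.24, "dy": 0.08, "dz": 0, "yaw": 0, "fingers": 0.85}
    - {"dx": 0.24, "dy": 0.08, "dz": 0, "yaw": 0, "fingers": 0.85}
    - {"dx": 0.18, "dy": 0.06, "dz": 0, "yaw": 0, "fingers": 0.85}
    - {"dx": 0, "dy": 0, "dz": 0.1, "yaw": 0, "fingers": 0.85}
    - {"dx": 0, "dy": 0, "dz": 0.2, "yaw": 0, "fingers": 0.85}
    - {"dx": 0, "dy": 0, "dz": 0.15, "yaw": 0, "fingers": 0.75}
    - {"dx": 0, "dy": 0, "dz": 0, "yaw": 0, "fingers": 0.6}
    - {"dx": 0, "dy": 0, "dz": 0, "yaw": 0, "fingers": 0.4}
    - {"dx": 0, "dy": 0, "dz": 0, "yaw": 0, "fingers": 0.4}
    - {"dx": 0, "dy": 0, "dz": 0, "yaw": 0, "fingers": 0.4}

```text
clock: 11.4
position: [0.5547, -0.2677, 0.0099]
tool_rot: [-3.141, 0.001, -0.004]
force: [-0.3, 1.2, -1.0]
grip_width: 0.0394
finger_force: 18.0
```

```bash
cat >> h.py <<'E'
def paint(col):
    """extents of the paint disc seen by the wrist, z=8 mm plane"""
    im=grab_frame("wrist");a,b=COL[col];h=cv2.cvtColor(im,cv2.COLOR_BGR2HSV)
    m=cv2.inRange(h,a,b) if a[0]<=b[0] else cv2.inRange(h,(0,)+a[1:],b)|cv2.inRange(h,a,(180,)+b[1:])
    m=cv2.morphologyEx(m,cv2.MORPH_CLOSE,np.ones((5,5)))
    n,l,st,c=cv2.connectedComponentsWithStats(m);i=1+np.argmax(st[1:,4]);ys,xs=np.where(l==i)
    w=ray("wrist",np.c_[xs,ys],.008);lo,hi=w.min(0),w.max(0)
    print(col,"x",lo[0].round(4),hi[0].round(4),"mid",((lo+hi)/2).round(4),"ext",(hi-lo).round(4),"enc",np.round(cv2.minEnclosingCircle(w.astype(np.float32)*1000)[0],1),"tcp",np.round(readout.observe()["position"],4))
    return im
E
python3 - <<'E'
from h import *
im=paint("green");cv2.imwrite("pics/w4.png",im)
E
```

```text
green x 0.52 0.5805 mid [ 0.5502 -0.2661] ext [0.0605 0.0617] enc [ 551.4 -266.3] tcp [ 0.5547 -0.2677  0.01  ]
```

Request:
drive_tool:
  targets:
    - {"dx": 0, "dy": 0, "dz": 0, "yaw": 0, "fingers": 0.7}
    - {"dx": -0.04, "dy": 0, "dz": 0, "yaw": 0, "fingers": 0.7}
    - {"dx": 0, "dy": 0, "dz": 0, "yaw": 0, "fingers": 0.4}
    - {"dx": 0, "dy": 0, "dz": 0, "yaw": 0, "fingers": 0.4}
    - {"dx": 0, "dy": 0, "dz": 0, "yaw": 0, "fingers": 0.4}
    - {"dx": 0, "dy": 0, "dz": 0, "yaw": 0, "fingers": 0.4}

```text
clock: 12.05
position: [0.551, -0.2679, 0.0101]
tool_rot: [-3.141, 0.0, -0.004]
force: [-1.1, 0.9, -0.4]
grip_width: 0.0401
finger_force: 18.3
```

```bash
python3 - <<'E'
from h import *
im=paint("green")
h=cv2.cvtColor(im,cv2.COLOR_BGR2HSV)
for x in (280,285,290):
  col=h[:,x];g=(col[:,0]>40)&(col[:,0]<88)&(col[:,1]>90)
  d=np.flatnonzero(np.diff(np.r_[0,g,0]));print(x,d,[ray("wrist",(x,r),.008)[0,0].round(4) for r in d])
look("top",60)
E
```

```text
green x 0.5195 0.5788 mid [ 0.5492 -0.2665] ext [0.0593 0.0622] enc [ 550.6 -266.6] tcp [ 0.551  -0.2679  0.0101]
280 [216 221 233 335] [np.float64(0.5875), np.float64(0.585), np.float64(0.5788), np.float64(0.5189)]
285 [217 221 233 335] [np.float64(0.587), np.float64(0.585), np.float64(0.5788), np.float64(0.5189)]
290 [217 221 234 334] [np.float64(0.587), np.float64(0.585), np.float64(0.5783), np.float64(0.5195)]
top carm [363.8 240.5] 180 [15 18] [ 0.4862 -0.2336]
top yel [345.  200.6] 300 [19 20] [ 0.6037 -0.1793]
top blue [263.2 160. ] 246 [18 17] [0.7237 0.0643]
top blue [235.7 189. ] 257 [18 19] [0.6355 0.145 ]
top red [189.6 175.9] 272 [19 19] [0.6737 0.2835]
top red [173.5 211.5] 269 [18 19] [0.5667 0.3282]
```

Paint extents put green's centre within 2 mm of the TCP, at radius 74.9 mm, so it is in its slot. Because the tips retract as the fingers open, I lower the TCP further while opening. Next: yellow.

Request:
drive_tool:
  targets:
    - {"dx": 0, "dy": 0, "dz": 0, "yaw": 0, "fingers": 0.75}
    - {"dx": 0, "dy": 0, "dz": 0, "yaw": 0, "fingers": 0.85}
    - {"dx": 0, "dy": 0, "dz": -0.35, "yaw": 0, "fingers": 0.85}
    - {"dx": 0.06, "dy": -0.1, "dz": -0.05, "yaw": 0, "fingers": 0.85}
    - {"dx": 0.15, "dy": -0.25, "dz": 0, "yaw": 0, "fingers": 0.85}
    - {"dx": 0.15, "dy": -0.25, "dz": 0, "yaw": 0, "fingers": 0.85}
    - {"dx": 0.12, "dy": -0.21, "dz": 0, "yaw": 0, "fingers": 0.85}
    - {"dx": 0.05, "dy": -0.08, "dz": 0, "yaw": 0, "fingers": 0.85}
    - {"dx": 0, "dy": 0, "dz": 0.15, "yaw": 0, "fingers": 0.85}
    - {"dx": 0, "dy": 0, "dz": 0.25, "yaw": 0, "fingers": 0.8}
    - {"dx": 0, "dy": 0, "dz": 0, "yaw": 0, "fingers": 0.7}
    - {"dx": 0, "dy": 0, "dz": 0.045, "yaw": 0, "fingers": 0.6}
    - {"dx": 0, "dy": 0, "dz": 0, "yaw": 0, "fingers": 0.4}
    - {"dx": 0, "dy": 0, "dz": 0, "yaw": 0, "fingers": 0.4}
    - {"dx": 0, "dy": 0, "dz": 0, "yaw": 0, "fingers": 0.4}

```text
clock: 13.65
position: [0.6047, -0.1804, 0.0067]
tool_rot: [3.141, -0.002, -0.005]
force: [-4.8, 3.3, 29.0]
grip_width: 0.0383
finger_force: 31.8
```

```bash
python3 - <<'E'
from plan import *
paint("yel");look("top",60);rows([(.6081,-.2207,.0055,0,.4,.01)])
E
```

```text
yel x 0.5727 0.6313 mid [ 0.602  -0.1793] ext [0.0585 0.0612] enc [ 603.5 -179.4] tcp [ 0.6047 -0.1804  0.0067]
top blue [263.2 160. ] 246 [18 17] [0.7237 0.0643]
top blue [235.7 188.8] 262 [18 19] [0.6359 0.145 ]
top red [189.6 175.8] 269 [18 19] [0.674  0.2837]
top red [173.6 211.4] 270 [18 19] [0.5668 0.3281]
t 13.75 at [ 0.6047 -0.1804  0.0067] -0.3 w 0.038 F [-4.7  4.2 28.5]
5 [{'dx': 0.007, 'dy': 0.081, 'dz': 0.002, 'yaw': -0.001, 'fingers': 0.4}, {'dx': 0.007, 'dy': 0.081, 'dz': 0.002, 'yaw': -0.001, 'fingers': 0.4}, {'dx': 0.007, 'dy': 0.08, 'dz': 0.003, 'fingers': 0.4}, {'dx': 0.007, 'dy': 0.081, 'dz': 0.002, 'yaw': -0.001, 'fingers': 0.4}, {'dx': 0.007, 'dy': 0.08, 'dz': 0.003, 'fingers': 0.4}]
```

Request:
drive_tool:
  targets:
    - {"dx": 0, "dy": 0, "dz": -0.045, "yaw": 0, "fingers": 0.4}
    - {"dx": 0.007, "dy": 0.05, "dz": 0, "yaw": 0, "fingers": 0.4}
    - {"dx": 0.007, "dy": 0.1, "dz": 0, "yaw": 0, "fingers": 0.4}
    - {"dx": 0.007, "dy": 0.1, "dz": 0, "yaw": 0, "fingers": 0.4}
    - {"dx": 0.007, "dy": 0.1, "dz": 0, "yaw": 0, "fingers": 0.4}
    - {"dx": 0.004, "dy": 0.05, "dz": 0, "yaw": 0, "fingers": 0.4}
    - {"dx": 0, "dy": 0, "dz": 0, "yaw": 0, "fingers": 0.4}
    - {"dx": 0, "dy": 0, "dz": 0, "yaw": 0, "fingers": 0.4}

```text
clock: 14.55
position: [0.6074, -0.219, 0.01]
tool_rot: [-3.141, 0.0, -0.004]
force: [-0.2, 0.4, -2.2]
grip_width: 0.038
finger_force: 21.8
```

```bash
python3 - <<'E'
from plan import *
paint("yel");look("top",60);look("side",40)
E
```

```text
yel x 0.5727 0.6327 mid [ 0.6027 -0.2176] ext [0.06   0.0627] enc [ 604.5 -217.7] tcp [ 0.6075 -0.2187  0.01  ]
top blue [263.2 159.9] 247 [18 18] [0.7239 0.0643]
top blue [235.8 189. ] 259 [18 19] [0.6355 0.1448]
top red [189.6 175.8] 270 [18 19] [0.6739 0.2837]
top red [173.5 211.5] 269 [18 18] [0.5667 0.3282]
side carm [362.3 171.1] 135 [20  9] [ 0.482  -0.2453]
side green [343.5 158. ] 118 [18  9] [ 0.5527 -0.2738]
side green [266.1 196.3] 106 [15 10] [ 0.6586 -0.0214]
side blue [226.8 206.1] 175 [21 11] [0.7258 0.0614]
side blue [236.7 239.7] 256 [23 15] [0.637 0.142]
side red [185.2 274.3] 341 [26 18] [0.6761 0.2818]
side red [211.4 311.9] 459 [28 21] [0.5682 0.3266]
```

Request:
drive_tool:
  targets:
    - {"dx": 0, "dy": 0, "dz": 0, "yaw": 0, "fingers": 0.7}
    - {"dx": -0.035, "dy": 0, "dz": 0, "yaw": 0, "fingers": 0.7}
    - {"dx": 0, "dy": 0, "dz": 0, "yaw": 0, "fingers": 0.4}
    - {"dx": 0, "dy": 0, "dz": 0, "yaw": 0, "fingers": 0.4}
    - {"dx": 0, "dy": 0, "dz": 0, "yaw": 0, "fingers": 0.4}

```text
clock: 15.2
position: [0.6039, -0.2191, 0.0101]
tool_rot: [-3.142, 0.0, -0.004]
force: [-0.6, -0.3, -1.1]
grip_width: 0.0406
finger_force: 17.9
```

Request:
drive_tool:
  targets:
    - {"dx": 0.02, "dy": 0.008, "dz": 0, "yaw": 0, "fingers": 0.4}
    - {"dx": 0.022, "dy": 0.008, "dz": 0, "yaw": 0, "fingers": 0.4}
    - {"dx": 0, "dy": 0, "dz": 0, "yaw": 0, "fingers": 0.4}
    - {"dx": 0, "dy": 0, "dz": 0, "yaw": 0, "fingers": 0.4}

```text
clock: 15.6
position: [0.6065, -0.2202, 0.0099]
tool_rot: [-3.14, 0.004, -0.004]
force: [-11.6, 4.2, 8.6]
grip_width: 0.041
finger_force: 21.6
```

Request:
drive_tool:
  targets:
    - {"dx": 0.01, "dy": 0.004, "dz": 0, "yaw": 0, "fingers": 0.4}
    - {"dx": 0, "dy": 0, "dz": 0, "yaw": 0, "fingers": 0.4}

```text
clock: 15.8
position: [0.6067, -0.2204, 0.0098]
tool_rot: [-3.139, 0.005, -0.004]
force: [-17.0, 6.7, 13.6]
grip_width: 0.041
finger_force: 22.8
```

Request:
drive_tool:
  targets:
    - {"dx": -0.02, "dy": -0.008, "dz": 0, "yaw": 0, "fingers": 0.75}
    - {"dx": 0, "dy": 0, "dz": 0, "yaw": 0, "fingers": 0.85}
    - {"dx": 0, "dy": 0, "dz": -0.35, "yaw": 0, "fingers": 0.85}
    - {"dx": 0, "dy": -0.1, "dz": -0.35, "yaw": 0, "fingers": 0.85}
    - {"dx": 0.03, "dy": -0.3, "dz": -0.1, "yaw": 0, "fingers": 0.85}
    - {"dx": 0.04, "dy": -0.45, "dz": 0, "yaw": 0, "fingers": 0.85}
    - {"dx": 0.04, "dy": -0.45, "dz": 0, "yaw": 0, "fingers": 0.85}
    - {"dx": 0.04, "dy": -0.45, "dz": 0, "yaw": 0, "fingers": 0.85}
    - {"dx": 0.04, "dy": -0.45, "dz": 0, "yaw": 0, "fingers": 0.85}
    - {"dx": 0.04, "dy": -0.45, "dz": 0, "yaw": 0, "fingers": 0.85}
    - {"dx": 0.04, "dy": -0.45, "dz": 0, "yaw": 0, "fingers": 0.85}
    - {"dx": 0.03, "dy": -0.35, "dz": 0, "yaw": 0, "fingers": 0.85}
    - {"dx": 0.01, "dy": -0.18, "dz": 0.1, "yaw": 0, "fingers": 0.85}
    - {"dx": 0, "dy": 0, "dz": 0.3, "yaw": 0, "fingers": 0.85}
    - {"dx": 0, "dy": 0, "dz": 0, "yaw": 0, "fingers": 0.85}

```text
clock: 17.3
position: [0.6377, 0.1421, 0.0468]
tool_rot: [3.14, 0.004, -0.003]
force: [-1.1, -0.5, -0.0]
grip_width: 0.0125
finger_force: 0.0
```

```bash
python3 - <<'E'
from plan import *
im=look("top",60);cv2.imwrite("pics/t4.png",im)
h=cv2.cvtColor(im,cv2.COLOR_BGR2HSV);m=cv2.inRange(h,(0,110,30),(14,255,190))
k,l,st,c=cv2.connectedComponentsWithStats(m)
for i in range(1,k):
    w=ray("top",c[i],.008)[0]
    if np.hypot(*(w-[.5385,-.194]))<.1 and st[i,4]>30: print("brown",c[i].round(1),st[i],w.round(4))
rows([]);paint("blue");print(np.round(readout.observe()["qpos"],2))
E
```

```text
top carm [366.3 242.5] 292 [19 20] [ 0.4806 -0.2409]
top green [376.  218.6] 298 [19 20] [ 0.5509 -0.2702]
top yel [359.8 198.5] 306 [19 20] [ 0.6101 -0.223 ]
top blue [263.2 159.9] 252 [18 18] [0.7239 0.0643]
top red [171.1 210.8] 182 [14 18] [0.5686 0.3355]
brown [341.  246.2] [332 237  19  19 281] [ 0.4691 -0.1667]
t 17.35 at [0.6387 0.1414 0.0487] -0.3 w 0.013 F [-0.4  0.   0.3]
0 []
blue x 0.6937 0.7558 mid [0.7248 0.0648] ext [0.0621 0.0599] enc [724.5  65.2] tcp [0.6396 0.1411 0.0501]
[-0.53  0.83  0.36  1.65 -0.39  0.74 -1.56]
```

Request:
drive_tool:
  targets:
    - {"dx": -0.036, "dy": -0.03, "dz": 0.1, "yaw": 0, "fingers": 0.85}
    - {"dx": 0, "dy": 0, "dz": 0.2, "yaw": 0, "fingers": 0.85}
    - {"dx": 0, "dy": 0, "dz": 0.1, "yaw": 0, "fingers": 0.75}
    - {"dx": 0, "dy": 0, "dz": 0, "yaw": 0, "fingers": 0.6}
    - {"dx": 0, "dy": 0, "dz": 0, "yaw": 0, "fingers": 0.45}
    - {"dx": 0, "dy": 0, "dz": 0, "yaw": 0, "fingers": 0.45}
    - {"dx": 0, "dy": 0, "dz": 0, "yaw": 0, "fingers": 0.45}

```text
clock: 18.1
position: [0.6363, 0.1456, 0.0108]
tool_rot: [-3.141, -0.001, -0.004]
force: [-0.2, 0.3, -1.7]
grip_width: 0.0408
finger_force: 18.1
```

```bash
python3 - <<'E'
from plan import *
paint("blue")
C=np.array([.538,-.194]);u=np.array([np.cos(np.radians(99)),np.sin(np.radians(99))])
P=C+.17*u;Q=C+.095*u;print(P,Q)
rows([(P[0],P[1],.0095,0,.45,.03),(C[0],C[1],.0095,0,.45,.02)])
E
```

```text
blue x 0.6926 0.7544 mid [0.7235 0.065 ] ext [0.0618 0.0586] enc [723.4  66.4] tcp [0.6362 0.1456 0.0106]
[ 0.51140614 -0.02609298] [ 0.52313873 -0.10016961]
t 18.15 at [0.6362 0.1456 0.0106] -0.2 w 0.0401 F [ 0.3  0.8 -0.5]
17 [{'dx': -0.155, 'dy': 0.215, 'dz': 0.001, 'fingers': 0.45}, {'dx': -0.155, 'dy': 0.215, 'dz': 0.001, 'fingers': 0.45}, {'dx': -0.155, 'dy': 0.215, 'dz': 0.002, 'fingers': 0.45}, {'dx': -0.155, 'dy': 0.215, 'dz': 0.001, 'yaw': -0.001, 'fingers': 0.45}, {'dx': -0.156, 'dy': 0.215, 'dz': 0.002, 'fingers': 0.45}, {'dx': -0.156, 'dy': 0.215, 'dz': 0.001, 'yaw': -0.001, 'fingers': 0.45}, {'dx': -0.156, 'dy': 0.215, 'dz': 0.002, 'fingers': 0.45}, {'dx': -0.156, 'dy': 0.215, 'dz': 0.001, 'yaw': -0.001, 'fingers': 0.45}, {'dx': 0.029, 'dy': 0.187, 'fingers': 0.45}, {'dx': 0.03, 'dy': 0.187, 'fingers': 0.45}, {'dx': 0.029, 'dy': 0.186, 'fingers': 0.45}, {'dx': 0.03, 'dy': 0.187, 'fingers': 0.45}, {'dx': 0.029, 'dy': 0.186, 'fingers': 0.45}, {'dx': 0.03, 'dy': 0.187, 'fingers': 0.45}, {'dx': 0.029, 'dy': 0.186, 'fingers': 0.45}, {'dx': 0.03, 'dy': 0.187, 'fingers': 0.45}, {'dx': 0.029, 'dy': 0.186, 'fingers': 0.45}]
```

Request:
drive_tool:
  targets:
    - {"dx": -0.1, "dy": 0.06, "dz": 0.005, "yaw": 0, "fingers": 0.45}
    - {"dx": -0.23, "dy": 0.14, "dz": 0.005, "yaw": 0, "fingers": 0.45}
    - {"dx": -0.27, "dy": 0.16, "dz": 0, "yaw": 0, "fingers": 0.45}
    - {"dx": -0.27, "dy": 0.16, "dz": 0, "yaw": 0, "fingers": 0.45}
    - {"dx": -0.27, "dy": 0.16, "dz": 0, "yaw": 0, "fingers": 0.45}
    - {"dx": -0.18, "dy": 0.11, "dz": 0, "yaw": 0, "fingers": 0.45}
    - {"dx": -0.07, "dy": 0.04, "dz": 0, "yaw": 0, "fingers": 0.45}
    - {"dx": 0.02, "dy": 0.13, "dz": 0, "yaw": 0, "fingers": 0.45}
    - {"dx": 0.04, "dy": 0.25, "dz": 0, "yaw": 0, "fingers": 0.45}
    - {"dx": 0.04, "dy": 0.25, "dz": 0, "yaw": 0, "fingers": 0.45}
    - {"dx": 0.04, "dy": 0.25, "dz": 0, "yaw": 0, "fingers": 0.45}
    - {"dx": 0, "dy": 0, "dz": 0, "yaw": 0, "fingers": 0.45}

```text
clock: 19.35
position: [0.5121, -0.0283, 0.0097]
tool_rot: [3.14, -0.002, -0.008]
force: [0.3, -3.2, 8.8]
grip_width: 0.0405
finger_force: 22.2
```

```bash
python3 - <<'E'
from plan import *
rows([(.538,-.194,.0095,0,.45,.02)])
E
```

```text
t 19.35 at [ 0.5121 -0.0283  0.0097] -0.4 w 0.0405 F [ 0.3 -3.2  8.8]
9 [{'dx': 0.03, 'dy': 0.184, 'yaw': -0.001, 'fingers': 0.45}, {'dx': 0.03, 'dy': 0.184, 'fingers': 0.45}, {'dx': 0.03, 'dy': 0.184, 'yaw': -0.001, 'fingers': 0.45}, {'dx': 0.03, 'dy': 0.184, 'fingers': 0.45}, {'dx': 0.03, 'dy': 0.184, 'yaw': -0.001, 'fingers': 0.45}, {'dx': 0.029, 'dy': 0.184, 'fingers': 0.45}, {'dx': 0.029, 'dy': 0.184, 'dz': 0.001, 'yaw': -0.001, 'fingers': 0.45}, {'dx': 0.029, 'dy': 0.184, 'fingers': 0.45}, {'dx': 0.029, 'dy': 0.184, 'dz': 0.001, 'yaw': -0.001, 'fingers': 0.45}]
```

Request:
drive_tool:
  targets:
    - {"dx": 0.03, "dy": 0.15, "dz": 0, "yaw": 0, "fingers": 0.45}
    - {"dx": 0.03, "dy": 0.2, "dz": 0, "yaw": 0, "fingers": 0.45}
    - {"dx": 0.03, "dy": 0.2, "dz": 0, "yaw": 0, "fingers": 0.45}
    - {"dx": 0.03, "dy": 0.2, "dz": 0, "yaw": 0, "fingers": 0.45}
    - {"dx": 0.03, "dy": 0.2, "dz": 0, "yaw": 0, "fingers": 0.45}
    - {"dx": 0.03, "dy": 0.2, "dz": 0, "yaw": 0, "fingers": 0.45}
    - {"dx": 0.03, "dy": 0.2, "dz": 0, "yaw": 0, "fingers": 0.45}
    - {"dx": 0.03, "dy": 0.17, "dz": 0, "yaw": 0, "fingers": 0.45}
    - {"dx": 0.02, "dy": 0.13, "dz": 0, "yaw": 0, "fingers": 0.45}
    - {"dx": 0, "dy": 0, "dz": 0, "yaw": 0, "fingers": 0.45}
    - {"dx": 0, "dy": 0, "dz": 0, "yaw": 0, "fingers": 0.45}

```text
clock: 20.45
position: [0.5373, -0.1912, 0.0098]
tool_rot: [3.14, -0.002, -0.005]
force: [-0.4, -4.2, 8.9]
grip_width: 0.041
finger_force: 21.8
```

Request:
drive_tool:
  targets:
    - {"dx": 0.003, "dy": 0.022, "dz": 0, "yaw": 0, "fingers": 0.45}
    - {"dx": 0, "dy": 0, "dz": 0, "yaw": 0, "fingers": 0.6}
    - {"dx": 0, "dy": 0, "dz": 0, "yaw": 0, "fingers": 0.85}
    - {"dx": 0, "dy": 0, "dz": -0.35, "yaw": 0, "fingers": 0.85}
    - {"dx": 0, "dy": -0.1, "dz": -0.37, "yaw": 0, "fingers": 0.85}
    - {"dx": 0.02, "dy": -0.3, "dz": 0, "yaw": 0, "fingers": 0.85}
    - {"dx": 0.03, "dy": -0.46, "dz": 0, "yaw": 0, "fingers": 0.85}
    - {"dx": 0.03, "dy": -0.46, "dz": 0, "yaw": 0, "fingers": 0.85}
    - {"dx": 0.03, "dy": -0.46, "dz": 0, "yaw": 0, "fingers": 0.85}
    - {"dx": 0.03, "dy": -0.46, "dz": 0, "yaw": 0, "fingers": 0.85}
    - {"dx": 0.03, "dy": -0.46, "dz": 0, "yaw": 0, "fingers": 0.85}
    - {"dx": 0.03, "dy": -0.46, "dz": 0, "yaw": 0, "fingers": 0.85}
    - {"dx": 0.03, "dy": -0.46, "dz": 0, "yaw": 0, "fingers": 0.85}
    - {"dx": 0.03, "dy": -0.46, "dz": 0, "yaw": 0, "fingers": 0.85}
    - {"dx": 0.03, "dy": -0.46, "dz": 0, "yaw": 0, "fingers": 0.85}
    - {"dx": 0, "dy": -0.46, "dz": 0, "yaw": 0, "fingers": 0.85}
    - {"dx": 0, "dy": -0.22, "dz": 0.1, "yaw": 0, "fingers": 0.85}
    - {"dx": 0, "dy": 0, "dz": 0.25, "yaw": 0, "fingers": 0.85}
    - {"dx": 0, "dy": 0, "dz": 0, "yaw": 0, "fingers": 0.85}

```text
clock: 22.35
position: [0.5652, 0.3294, 0.0431]
tool_rot: [3.139, 0.004, -0.003]
force: [0.4, -0.9, -0.6]
grip_width: 0.0126
finger_force: 0.0
```

```bash
python3 - <<'E'
from plan import *
print(np.round(readout.observe()["qpos"],2));im=look("top",60)
rows([(.5665,.328,.0095,0,.85,.02)])
E
```

```text
[-0.83  0.83  0.34  1.65 -0.38  0.73 -1.89]
top carm [369.  240.7] 295 [19 19] [ 0.4859 -0.2489]
top green [375.4 217.2] 306 [20 20] [ 0.5552 -0.2684]
top yel [359.  198.7] 314 [21 20] [ 0.6095 -0.2207]
top blue [263.2 159.9] 252 [18 18] [0.7239 0.0643]
top blue [350.1 222.8] 279 [19 19] [ 0.5378 -0.1939]
top red [189.4 175.7] 260 [18 18] [0.6743 0.2842]
top red [174.3 216.2] 102 [17  9] [0.5527 0.3255]
t 22.4 at [0.5663 0.3288 0.0448] -0.2 w 0.0127 F [ 0.4 -0.6  0.9]
2 [{'dx': 0.001, 'dy': 0.004, 'dz': 0.177, 'yaw': -0.001, 'fingers': 0.85}, {'dx': 0.001, 'dy': 0.004, 'dz': 0.176, 'yaw': -0.002, 'fingers': 0.85}]
```

Request:
drive_tool:
  targets:
    - {"dx": 0, "dy": 0.005, "dz": 0.15, "yaw": 0, "fingers": 0.85}
    - {"dx": 0, "dy": 0, "dz": 0.2, "yaw": 0, "fingers": 0.75}
    - {"dx": 0, "dy": 0, "dz": 0, "yaw": 0, "fingers": 0.6}
    - {"dx": 0, "dy": 0, "dz": 0, "yaw": 0, "fingers": 0.45}
    - {"dx": 0, "dy": 0, "dz": 0, "yaw": 0, "fingers": 0.45}
    - {"dx": 0, "dy": 0, "dz": 0, "yaw": 0, "fingers": 0.45}

```text
clock: 23.0
position: [0.5675, 0.3292, 0.012]
tool_rot: [-3.141, -0.001, -0.004]
force: [0.6, 0.1, -1.3]
grip_width: 0.042
finger_force: 18.2
```

```bash
python3 - <<'E'
from plan import *
im=look("top",60);h=cv2.cvtColor(im,cv2.COLOR_BGR2HSV);m=cv2.inRange(h,(0,110,30),(14,255,190))
k,l,st,c=cv2.connectedComponentsWithStats(m)
for i in range(1,k):
    w=ray("top",c[i],.008)[0]
    if np.hypot(*(w-[.5385,-.194]))<.1 and st[i,4]>30: print("brown",c[i].round(1),st[i],w.round(4))
rows([])
E
```

```text
top carm [368.9 240.8] 301 [19 19] [ 0.4856 -0.2485]
top green [375.4 217.2] 300 [20 20] [ 0.5551 -0.2683]
top yel [358.9 198.8] 305 [20 20] [ 0.6094 -0.2203]
top blue [263.2 159.9] 251 [18 18] [0.7238 0.0643]
top blue [350.2 222.8] 280 [19 19] [ 0.5378 -0.194 ]
top red [189.4 175.7] 261 [18 18] [0.6742 0.2843]
top red [174.7 216.7] 71 [13  8] [0.5512 0.3242]
brown [345.7 247.6] [337 238  19  20 287] [ 0.4651 -0.1804]
t 23.05 at [0.5674 0.3293 0.0119] -0.2 w 0.0416 F [ 0.9 -0.2 -1. ]
0 []
```

Request:
drive_tool:
  targets:
    - {"dx": 0, "dy": 0.12, "dz": 0.02, "yaw": 0, "fingers": 0.45}
    - {"dx": 0, "dy": 0.28, "dz": 0, "yaw": 0, "fingers": 0.45}
    - {"dx": 0, "dy": 0.3, "dz": 0, "yaw": 0, "fingers": 0.45}
    - {"dx": 0, "dy": 0.3, "dz": 0, "yaw": 0, "fingers": 0.45}
    - {"dx": 0, "dy": 0.3, "dz": 0, "yaw": 0, "fingers": 0.45}
    - {"dx": -0.02, "dy": 0.3, "dz": 0, "yaw": 0, "fingers": 0.45}
    - {"dx": -0.1, "dy": 0.24, "dz": 0, "yaw": 0, "fingers": 0.45}
    - {"dx": -0.13, "dy": 0.22, "dz": 0, "yaw": 0, "fingers": 0.45}
    - {"dx": -0.13, "dy": 0.22, "dz": 0, "yaw": 0, "fingers": 0.45}
    - {"dx": -0.13, "dy": 0.2, "dz": 0, "yaw": 0, "fingers": 0.45}
    - {"dx": -0.13, "dy": 0.2, "dz": 0, "yaw": 0, "fingers": 0.45}
    - {"dx": -0.03, "dy": 0.1, "dz": 0, "yaw": 0, "fingers": 0.45}
    - {"dx": 0, "dy": 0, "dz": 0, "yaw": 0, "fingers": 0.45}
    - {"dx": 0, "dy": 0, "dz": 0, "yaw": 0, "fingers": 0.45}

```text
clock: 24.45
position: [0.4991, 0.0493, 0.0103]
tool_rot: [3.141, -0.001, -0.006]
force: [-5.0, -8.8, 25.3]
grip_width: 0.0417
finger_force: 27.6
```

```bash
python3 - <<'E'
from plan import *
rows([(.5258,-.115,.0098,0,.45,.025)])
E
```

```text
t 24.45 at [0.4991 0.0493 0.0103] -0.3 w 0.0417 F [-5.  -8.8 25.3]
7 [{'dx': 0.04, 'dy': 0.234, 'dz': 0.001, 'yaw': -0.001, 'fingers': 0.45}, {'dx': 0.039, 'dy': 0.235, 'dz': 0.001, 'fingers': 0.45}, {'dx': 0.039, 'dy': 0.234, 'dz': 0.001, 'yaw': -0.001, 'fingers': 0.45}, {'dx': 0.039, 'dy': 0.235, 'fingers': 0.45}, {'dx': 0.039, 'dy': 0.235, 'dz': 0.001, 'yaw': -0.001, 'fingers': 0.45}, {'dx': 0.038, 'dy': 0.234, 'fingers': 0.45}, {'dx': 0.039, 'dy': 0.235, 'dz': 0.001, 'yaw': -0.001, 'fingers': 0.45}]
```

Request:
drive_tool:
  targets:
    - {"dx": 0.02, "dy": 0.14, "dz": -0.02, "yaw": 0, "fingers": 0.45}
    - {"dx": 0.04, "dy": 0.23, "dz": 0, "yaw": 0, "fingers": 0.45}
    - {"dx": 0.04, "dy": 0.23, "dz": 0, "yaw": 0, "fingers": 0.45}
    - {"dx": 0.04, "dy": 0.23, "dz": 0, "yaw": 0, "fingers": 0.45}
    - {"dx": 0.04, "dy": 0.23, "dz": 0, "yaw": 0, "fingers": 0.45}
    - {"dx": 0.04, "dy": 0.23, "dz": 0, "yaw": 0, "fingers": 0.45}
    - {"dx": 0.03, "dy": 0.22, "dz": 0, "yaw": 0, "fingers": 0.45}
    - {"dx": 0.02, "dy": 0.13, "dz": 0, "yaw": 0, "fingers": 0.45}
    - {"dx": 0, "dy": 0, "dz": 0, "yaw": 0, "fingers": 0.45}
    - {"dx": 0, "dy": 0, "dz": 0, "yaw": 0, "fingers": 0.45}

```text
clock: 25.45
position: [0.5251, -0.1123, 0.0111]
tool_rot: [-3.141, 0.0, -0.004]
force: [-1.5, 0.9, -0.8]
grip_width: 0.0417
finger_force: 20.1
```

```bash
python3 - <<'E'
from plan import *
rows([(.5522,-.1205,.0105,0,.45,.01),(.5764,-.1301,.0105,0,.45,.01),(.5942,-.1451,.0105,0,.45,.01)])
E
```

```text
t 25.45 at [ 0.5251 -0.1123  0.0111] -0.2 w 0.0417 F [-1.5  0.9 -0.8]
9 [{'dx': 0.091, 'dy': 0.027, 'dz': 0.002, 'yaw': -0.001, 'fingers': 0.45}, {'dx': 0.09, 'dy': 0.027, 'dz': 0.002, 'yaw': -0.001, 'fingers': 0.45}, {'dx': 0.09, 'dy': 0.027, 'dz': 0.002, 'yaw': -0.001, 'fingers': 0.45}, {'dx': 0.081, 'dy': 0.032, 'fingers': 0.45}, {'dx': 0.081, 'dy': 0.032, 'fingers': 0.45}, {'dx': 0.08, 'dy': 0.032, 'fingers': 0.45}, {'dx': 0.059, 'dy': 0.05, 'fingers': 0.45}, {'dx': 0.06, 'dy': 0.05, 'fingers': 0.45}, {'dx': 0.059, 'dy': 0.05, 'fingers': 0.45}]
```

Request:
drive_tool:
  targets:
    - {"dx": 0.02, "dy": 0.08, "dz": 0, "yaw": 0, "fingers": 0.45}
    - {"dx": 0.08, "dy": 0.005, "dz": 0, "yaw": 0, "fingers": 0.45}
    - {"dx": 0.085, "dy": 0, "dz": 0, "yaw": 0, "fingers": 0.45}
    - {"dx": 0.085, "dy": 0.005, "dz": 0, "yaw": 0, "fingers": 0.45}
    - {"dx": 0.08, "dy": 0.03, "dz": 0, "yaw": 0, "fingers": 0.45}
    - {"dx": 0.08, "dy": 0.03, "dz": 0, "yaw": 0, "fingers": 0.45}
    - {"dx": 0.08, "dy": 0.035, "dz": 0, "yaw": 0, "fingers": 0.45}
    - {"dx": 0.06, "dy": 0.05, "dz": 0, "yaw": 0, "fingers": 0.45}
    - {"dx": 0.06, "dy": 0.05, "dz": 0, "yaw": 0, "fingers": 0.45}
    - {"dx": 0.05, "dy": 0.045, "dz": 0, "yaw": 0, "fingers": 0.45}
    - {"dx": 0, "dy": 0, "dz": 0, "yaw": 0, "fingers": 0.45}
    - {"dx": 0, "dy": 0, "dz": 0, "yaw": 0, "fingers": 0.45}

```text
clock: 26.65
position: [0.5929, -0.1461, 0.011]
tool_rot: [-3.141, 0.0, -0.004]
force: [-0.5, -0.3, -1.5]
grip_width: 0.0417
finger_force: 20.0
```

Request:
drive_tool:
  targets:
    - {"dx": 0.01, "dy": -0.01, "dz": 0, "yaw": 0, "fingers": 0.45}
    - {"dx": 0, "dy": 0, "dz": 0, "yaw": 0, "fingers": 0.6}
    - {"dx": 0, "dy": 0, "dz": 0, "yaw": 0, "fingers": 0.85}
    - {"dx": 0, "dy": 0, "dz": -0.35, "yaw": 0, "fingers": 0.85}
    - {"dx": -0.03, "dy": -0.1, "dz": -0.37, "yaw": 0, "fingers": 0.85}
    - {"dx": -0.12, "dy": -0.3, "dz": 0, "yaw": 0, "fingers": 0.85}
    - {"dx": -0.16, "dy": -0.4, "dz": 0, "yaw": 0, "fingers": 0.85}
    - {"dx": -0.16, "dy": -0.42, "dz": 0, "yaw": 0, "fingers": 0.85}
    - {"dx": -0.16, "dy": -0.42, "dz": 0, "yaw": 0, "fingers": 0.85}
    - {"dx": -0.16, "dy": -0.42, "dz": 0, "yaw": 0, "fingers": 0.85}
    - {"dx": -0.16, "dy": -0.42, "dz": 0, "yaw": 0, "fingers": 0.85}
    - {"dx": -0.16, "dy": -0.42, "dz": 0, "yaw": 0, "fingers": 0.85}
    - {"dx": -0.16, "dy": -0.4, "dz": 0, "yaw": 0, "fingers": 0.85}
    - {"dx": -0.11, "dy": -0.23, "dz": 0.1, "yaw": 0, "fingers": 0.85}
    - {"dx": 0, "dy": 0, "dz": 0.25, "yaw": 0, "fingers": 0.85}
    - {"dx": 0, "dy": 0, "dz": 0, "yaw": 0, "fingers": 0.85}
    - {"dx": 0, "dy": 0, "dz": 0, "yaw": 0, "fingers": 0.85}

```text
clock: 28.35
position: [0.4576, 0.2078, 0.0484]
tool_rot: [3.141, 0.001, -0.005]
force: [0.8, -0.3, 0.7]
grip_width: 0.0129
finger_force: 0.0
```

```bash
cat >> h.py <<'E'
def ring(C=(.538,-.194)):
    im=look("top",100);h=cv2.cvtColor(im,cv2.COLOR_BGR2HSV)
    L=[]
    for k,(a,b) in {**COL,"brown":((0,110,30),(14,255,190)),"grey":((0,0,40),(180,70,150))}.items():
        for c,ar,wh in blobs(im,a,b,100):
            w=ray("top",c,.008)[0]-C
            if np.hypot(*w)<.1 and ar<450: print(k,ar,wh,"r",np.hypot(*w).round(4),"ang",((np.degrees(np.arctan2(w[1],w[0]))-99)%360).round(1))
    return im
E
python3 - <<'E'
from plan import *
im=ring();cv2.imwrite("pics/t5.png",im);print(np.round(readout.observe()["qpos"],2))
rows([(.456,.208,.0105,0,.85,.02)])
E
```

```text
top carm [368.9 240.9] 300 [19 19] [ 0.4854 -0.2485]
top green [375.6 217.2] 295 [19 20] [ 0.5551 -0.2691]
top yel [359.3 198.6] 293 [19 20] [ 0.6098 -0.2215]
top blue [263.2 159.9] 252 [18 18] [0.7239 0.0643]
top blue [350.8 222.7] 270 [19 19] [ 0.5382 -0.1958]
top red [189.4 175.7] 261 [18 18] [0.6742 0.2843]
top red [333.9 203.7] 268 [19 19] [ 0.594  -0.1465]
carm 300 [19 19] r 0.0757 ang 127.0
green 295 [19 20] r 0.077 ang 183.8
yel 293 [19 20] r 0.0768 ang 240.1
blue 270 [19 19] r 0.0018 ang 178.4
red 268 [19 19] r 0.0735 ang 301.3
brown 295 [20 19] r 0.0748 ang 69.6
[-0.73  0.64  0.25  2.06 -0.33  0.48 -1.81]
t 28.4 at [0.4581 0.2078 0.0488] -0.3 w 0.0126 F [-0.5 -0.7 -0.9]
2 [{'dx': -0.01, 'dy': -0.001, 'dz': 0.192, 'yaw': -0.002, 'fingers': 0.85}, {'dx': -0.011, 'dy': -0.001, 'dz': 0.191, 'yaw': -0.001, 'fingers': 0.85}]
```

Request:
drive_tool:
  targets:
    - {"dx": -0.02, "dy": 0, "dz": 0.17, "yaw": 0, "fingers": 0.85}
    - {"dx": 0, "dy": 0, "dz": 0.21, "yaw": 0, "fingers": 0.75}
    - {"dx": 0, "dy": 0, "dz": 0, "yaw": 0, "fingers": 0.6}
    - {"dx": 0, "dy": 0, "dz": 0, "yaw": 0, "fingers": 0.45}
    - {"dx": 0, "dy": 0, "dz": 0, "yaw": 0, "fingers": 0.45}
    - {"dx": 0, "dy": 0, "dz": 0, "yaw": 0, "fingers": 0.45}

```text
clock: 29.0
position: [0.456, 0.2086, 0.011]
tool_rot: [-3.141, -0.001, -0.004]
force: [-0.2, -0.6, -2.0]
grip_width: 0.0412
finger_force: 18.0
```

Request:
drive_tool:
  targets:
    - {"dx": 0.03, "dy": 0.12, "dz": 0, "yaw": 0, "fingers": 0.45}
    - {"dx": 0.07, "dy": 0.26, "dz": 0, "yaw": 0, "fingers": 0.45}
    - {"dx": 0.08, "dy": 0.28, "dz": 0, "yaw": 0, "fingers": 0.45}
    - {"dx": 0.08, "dy": 0.28, "dz": 0, "yaw": 0, "fingers": 0.45}
    - {"dx": 0.08, "dy": 0.28, "dz": 0, "yaw": 0, "fingers": 0.45}
    - {"dx": 0.07, "dy": 0.26, "dz": 0, "yaw": 0, "fingers": 0.45}
    - {"dx": 0.03, "dy": 0.23, "dz": 0, "yaw": 0, "fingers": 0.45}
    - {"dx": 0.035, "dy": 0.23, "dz": 0, "yaw": 0, "fingers": 0.45}
    - {"dx": 0.035, "dy": 0.23, "dz": 0, "yaw": 0, "fingers": 0.45}
    - {"dx": 0.035, "dy": 0.23, "dz": 0, "yaw": 0, "fingers": 0.45}
    - {"dx": 0.035, "dy": 0.23, "dz": 0, "yaw": 0, "fingers": 0.45}
    - {"dx": 0.035, "dy": 0.2, "dz": 0, "yaw": 0, "fingers": 0.45}
    - {"dx": 0.03, "dy": 0.18, "dz": 0, "yaw": 0, "fingers": 0.45}
    - {"dx": 0.02, "dy": 0.11, "dz": 0, "yaw": 0, "fingers": 0.45}
    - {"dx": 0, "dy": 0, "dz": 0, "yaw": 0, "fingers": 0.45}
    - {"dx": 0, "dy": 0, "dz": 0, "yaw": 0, "fingers": 0.45}

```text
clock: 30.6
position: [0.5209, -0.1038, 0.0104]
tool_rot: [3.141, -0.001, -0.004]
force: [-0.4, -3.0, 6.0]
grip_width: 0.0412
finger_force: 20.2
```

Request:
drive_tool:
  targets:
    - {"dx": 0.02, "dy": 0.06, "dz": 0, "yaw": 0, "fingers": 0.45}
    - {"dx": 0.02, "dy": 0.06, "dz": 0, "yaw": 0, "fingers": 0.45}
    - {"dx": 0.015, "dy": 0.05, "dz": 0, "yaw": 0, "fingers": 0.45}
    - {"dx": 0, "dy": 0, "dz": 0, "yaw": 0, "fingers": 0.45}
    - {"dx": 0, "dy": 0, "dz": 0, "yaw": 0, "fingers": 0.45}

```text
clock: 31.1
position: [0.5266, -0.1199, 0.0104]
tool_rot: [-3.142, -0.001, -0.003]
force: [0.6, -2.0, 5.4]
grip_width: 0.0412
finger_force: 20.3
```

Request:
drive_tool:
  targets:
    - {"dx": 0.002, "dy": 0.013, "dz": 0, "yaw": 0, "fingers": 0.45}
    - {"dx": 0, "dy": 0, "dz": 0, "yaw": 0, "fingers": 0.45}

```text
clock: 31.3
position: [0.5267, -0.1206, 0.0104]
tool_rot: [-3.141, -0.0, -0.002]
force: [-0.6, 1.5, 8.0]
grip_width: 0.0412
finger_force: 20.9
```

Request:
drive_tool:
  targets:
    - {"dx": 0, "dy": 0, "dz": 0, "yaw": 0, "fingers": 0.6}
    - {"dx": 0, "dy": 0, "dz": 0, "yaw": 0, "fingers": 0.85}
    - {"dx": 0, "dy": 0, "dz": -0.4, "yaw": 0, "fingers": 0.85}
    - {"dx": 0, "dy": 0, "dz": -0.5, "yaw": 0, "fingers": 0.7}
    - {"dx": 0, "dy": 0, "dz": 0, "yaw": 0, "fingers": 0.6}
    - {"dx": 0, "dy": 0, "dz": 0, "yaw": 0, "fingers": 0.6}

```text
clock: 31.9
position: [0.5269, -0.1215, 0.101]
tool_rot: [-3.141, -0.002, -0.003]
force: [0.1, 0.4, -1.2]
grip_width: 0.0343
finger_force: 0.0
```

```bash
python3 - <<'E'
from plan import *
im=ring();cv2.imwrite("pics/t6.png",im)
w=grab_frame("wrist");cv2.imwrite("pics/w6.png",w)
for c,a,wh in blobs(w,(14,120,120),(30,255,255),60):print("post?",c,a,wh,ray("wrist",c,.055))
rows([(.566,-.008,.1,-45,.6,.05)])
E
```

```text
top blue [263.2 159.9] 248 [18 18] [0.724  0.0643]
top red [189.6 175.8] 269 [18 19] [0.674  0.2837]
post? [427.13137698 107.2758465 ] 6645 [88 98] [[ 0.61114102 -0.19966533]]
post? [380.94857143 105.94285714] 350 [33 95] [[ 0.61188851 -0.17416025]]
post? [101.4668008  185.24949698] 497 [49 22] [[ 0.56759763 -0.0119796 ]]
post? [537.21503215 327.18006431] 2488 [48 85] [[ 0.46546062 -0.29762195]]
post? [ 26.54842615 397.6937046 ] 826 [46 31] [[0.40134937 0.07679311]]
t 32.0 at [ 0.526  -0.1215  0.0994] -0.2 w 0.034 F [ 0.3  0.2 -0.9]
6 [{'dx': 0.066, 'dy': -0.189, 'dz': -0.001, 'yaw': 0.083, 'fingers': 0.6}, {'dx': 0.041, 'dy': -0.197, 'dz': -0.001, 'yaw': 0.083, 'fingers': 0.6}, {'dx': 0.015, 'dy': -0.2, 'dz': -0.001, 'yaw': 0.083, 'fingers': 0.6}, {'dx': -0.011, 'dy': -0.2, 'dz': -0.001, 'yaw': 0.083, 'fingers': 0.6}, {'dx': -0.037, 'dy': -0.197, 'dz': -0.001, 'yaw': 0.083, 'fingers': 0.6}, {'dx': -0.063, 'dy': -0.191, 'dz': -0.001, 'yaw': 0.083, 'fingers': 0.6}]
```

Request:
drive_tool:
  targets:
    - {"dx": 0.066, "dy": -0.19, "dz": 0, "yaw": 0.083, "fingers": 0.6}
    - {"dx": 0.04, "dy": -0.197, "dz": 0, "yaw": 0.083, "fingers": 0.6}
    - {"dx": 0.015, "dy": -0.2, "dz": 0, "yaw": 0.083, "fingers": 0.6}
    - {"dx": -0.01, "dy": -0.2, "dz": 0, "yaw": 0.083, "fingers": 0.6}
    - {"dx": -0.037, "dy": -0.197, "dz": 0, "yaw": 0.083, "fingers": 0.6}
    - {"dx": -0.063, "dy": -0.19, "dz": 0, "yaw": 0.083, "fingers": 0.6}
    - {"dx": 0, "dy": 0, "dz": 0, "yaw": 0, "fingers": 0.6}
    - {"dx": 0, "dy": 0, "dz": 0, "yaw": 0, "fingers": 0.6}

```text
clock: 32.8
position: [0.5657, -0.0083, 0.099]
tool_rot: [3.14, 0.001, -0.784]
force: [-0.6, -0.1, 1.2]
grip_width: 0.0341
finger_force: 0.0
```

```bash
python3 - <<'E'
from plan import *
im=ring()
w=grab_frame("wrist");cv2.imwrite("pics/w7.png",w)
for c,a,wh in blobs(w,(14,120,120),(30,255,255),60):print("post?",c,a,wh,ray("wrist",c,.055))
print(np.round(readout.observe()["qpos"],2))
H=np.array([.5685,-.0855]);P=[]
for a in range(92,186,8):
  t=np.radians(a);P.append((*(H+.076*np.array([np.cos(t),np.sin(t)])),.03,-45,.72,.05))
rows([(*P[0][:3],-45,.6,.05)]+P)
E
```

```text
top carm [369.1 240.8] 289 [19 20] [ 0.4856 -0.2491]
top green [375.4 217. ] 302 [20 19] [ 0.5558 -0.2684]
top yel [359.  198.7] 315 [21 20] [ 0.6096 -0.2208]
top blue [263.4 160. ] 254 [18 18] [0.7237 0.0639]
top blue [350.9 222.6] 269 [19 19] [ 0.5384 -0.1963]
top red [189.5 175.7] 264 [18 18] [0.6744 0.2839]
top red [334.1 203.2] 296 [22 19] [ 0.5957 -0.147 ]
carm 289 [19 20] r 0.076 ang 127.5
green 302 [20 19] r 0.0765 ang 184.5
yel 315 [21 20] r 0.0765 ang 240.5
blue 269 [19 19] r 0.0023 ang 182.0
red 296 [22 19] r 0.0744 ang 300.2
brown 277 [18 19] r 0.075 ang 70.1
post? [344.06185567  22.83505155] 97 [14 48] [[ 0.63376146 -0.11825292]]
post? [283.19421488 240.42768595] 484 [20 40] [[ 0.57052772 -0.01121719]]
[-0.38  0.65  0.42  1.88 -0.39  0.69 -2.09]
t 32.9 at [ 0.5659 -0.0094  0.0995] -45.0 w 0.0341 F [ 0.3  0.2 -0.7]
14 [{'dx': 0.001, 'dy': 0.001, 'dz': 0.348, 'fingers': 0.6}, {'dz': 0.347, 'fingers': 0.6}, {'fingers': 0.72}, {'dx': -0.067, 'dy': 0.083, 'fingers': 0.72}, {'dx': -0.054, 'dy': 0.091, 'fingers': 0.72}, {'dx': -0.042, 'dy': 0.097, 'fingers': 0.72}, {'dx': -0.027, 'dy': 0.103, 'fingers': 0.72}, {'dx': -0.013, 'dy': 0.105, 'fingers': 0.72}, {'dx': 0.002, 'dy': 0.106, 'fingers': 0.72}, {'dx': 0.016, 'dy': 0.105, 'fingers': 0.72}, {'dx': 0.031, 'dy': 0.101, 'fingers': 0.72}, {'dx': 0.045, 'dy': 0.096, 'fingers': 0.72}, {'dx': 0.058, 'dy': 0.089, 'fingers': 0.72}, {'dx': 0.07, 'dy': 0.08, 'fingers': 0.72}]
```

The ring is slightly uneven: sienna, carmine and green sit 4–10° past their slots. There is time to even them out before shutting, so I go to sienna first.

Request:
drive_tool:
  targets:
    - {"dx": 0.08, "dy": 0.3, "dz": 0, "yaw": 0, "fingers": 0.85}
    - {"dx": 0.11, "dy": 0.42, "dz": 0, "yaw": 0, "fingers": 0.85}
    - {"dx": 0.11, "dy": 0.42, "dz": 0.1, "yaw": 0, "fingers": 0.85}
    - {"dx": 0.11, "dy": 0.42, "dz": 0.15, "yaw": 0, "fingers": 0.85}
    - {"dx": 0.086, "dy": 0.356, "dz": 0.2, "yaw": 0, "fingers": 0.85}
    - {"dx": 0, "dy": 0, "dz": 0.05, "yaw": 0, "fingers": 0.85}
    - {"dx": 0, "dy": 0, "dz": 0.19, "yaw": 0, "fingers": 0.85}
    - {"dx": 0, "dy": 0, "dz": 0.195, "yaw": 0, "fingers": 0.75}
    - {"dx": 0, "dy": 0, "dz": 0, "yaw": 0, "fingers": 0.6}
    - {"dx": 0, "dy": 0, "dz": 0, "yaw": 0, "fingers": 0.45}
    - {"dx": 0, "dy": 0, "dz": 0, "yaw": 0, "fingers": 0.45}
    - {"dx": 0, "dy": 0, "dz": 0, "yaw": 0, "fingers": 0.45}

```text
clock: 34.1
position: [0.4662, -0.179, 0.0124]
tool_rot: [-3.141, -0.001, -0.786]
force: [0.0, 1.2, -1.0]
grip_width: 0.0469
finger_force: 3.0
```

```bash
python3 - <<'E'
from plan import *
rows([(.4695,-.1675,.0105,-45,.45,.006)])
E
```

```text
t 34.1 at [ 0.4662 -0.179   0.0124] -45.0 w 0.0469 F [ 0.   1.2 -1. ]
3 [{'dx': -0.019, 'dy': -0.035, 'dz': 0.006, 'fingers': 0.45}, {'dx': -0.02, 'dy': -0.035, 'dz': 0.006, 'fingers': 0.45}, {'dx': -0.019, 'dy': -0.034, 'dz': 0.007, 'fingers': 0.45}]
```

Request:
drive_tool:
  targets:
    - {"dx": 0, "dy": 0, "dz": -0.05, "yaw": 0, "fingers": 0.7}
    - {"dx": 0, "dy": 0, "dz": 0, "yaw": 0, "fingers": 0.8}
    - {"dx": 0, "dy": 0, "dz": 0.07, "yaw": 0, "fingers": 0.75}
    - {"dx": 0, "dy": 0, "dz": 0, "yaw": 0, "fingers": 0.65}
    - {"dx": 0, "dy": 0, "dz": 0, "yaw": 0, "fingers": 0.55}
    - {"dx": 0, "dy": 0, "dz": 0, "yaw": 0, "fingers": 0.55}

```text
clock: 34.7
position: [0.4657, -0.179, 0.0095]
tool_rot: [3.141, 0.0, -0.786]
force: [-0.4, -0.1, 0.0]
grip_width: 0.0386
finger_force: 1.2
```

Request:
drive_tool:
  targets:
    - {"dx": -0.02, "dy": -0.035, "dz": 0, "yaw": 0, "fingers": 0.55}
    - {"dx": -0.025, "dy": -0.045, "dz": 0, "yaw": 0, "fingers": 0.55}
    - {"dx": -0.02, "dy": -0.035, "dz": 0, "yaw": 0, "fingers": 0.55}
    - {"dx": 0, "dy": 0, "dz": 0, "yaw": 0, "fingers": 0.55}
    - {"dx": 0, "dy": 0, "dz": 0, "yaw": 0, "fingers": 0.55}

```text
clock: 35.2
position: [0.4695, -0.166, 0.0096]
tool_rot: [-3.142, 0.0, -0.786]
force: [-0.5, 0.1, 0.4]
grip_width: 0.0388
finger_force: 0.7
```

Request:
drive_tool:
  targets:
    - {"dx": 0, "dy": 0, "dz": 0, "yaw": 0, "fingers": 0.75}
    - {"dx": 0, "dy": 0, "dz": -0.2, "yaw": 0, "fingers": 0.85}
    - {"dx": 0, "dy": 0, "dz": -0.25, "yaw": 0, "fingers": 0.85}
    - {"dx": 0.2, "dy": 0.13, "dz": 0, "yaw": 0, "fingers": 0.85}
    - {"dx": 0.3, "dy": 0.2, "dz": 0, "yaw": 0, "fingers": 0.85}
    - {"dx": 0.2, "dy": 0.144, "dz": 0, "yaw": 0, "fingers": 0.85}
    - {"dx": 0, "dy": 0, "dz": 0.1, "yaw": 0, "fingers": 0.85}
    - {"dx": 0, "dy": 0, "dz": 0.2, "yaw": 0, "fingers": 0.85}
    - {"dx": 0, "dy": 0, "dz": 0.15, "yaw": 0, "fingers": 0.8}
    - {"dx": 0, "dy": 0, "dz": 0, "yaw": 0, "fingers": 0.7}
    - {"dx": 0, "dy": 0, "dz": 0, "yaw": 0, "fingers": 0.55}
    - {"dx": 0, "dy": 0, "dz": 0, "yaw": 0, "fingers": 0.55}
    - {"dx": 0, "dy": 0, "dz": 0, "yaw": 0, "fingers": 0.55}

```text
clock: 36.5
position: [0.4853, -0.2486, 0.0093]
tool_rot: [-3.141, 0.001, -0.786]
force: [1.8, 4.0, -0.5]
grip_width: 0.0382
finger_force: 13.7
```

```bash
python3 - <<'E'
from plan import *
rows([(.4806,-.2406,.0095,-45,.55,.004)]);ring()
E
```

```text
t 36.5 at [ 0.4853 -0.2486  0.0093] -45.0 w 0.0382 F [ 1.8  4.  -0.5]
3 [{'dx': -0.03, 'dy': -0.008, 'dz': -0.001, 'fingers': 0.55}, {'dx': -0.03, 'dy': -0.008, 'fingers': 0.55}, {'dx': -0.03, 'dy': -0.008, 'dz': -0.001, 'fingers': 0.55}]
top green [374.  215.3] 206 [17 18] [ 0.5606 -0.2644]
top yel [359.3 198.6] 295 [19 20] [ 0.6098 -0.2214]
top blue [263.3 159.9] 250 [18 18] [0.7241 0.0641]
top blue [350.6 222.7] 250 [18 19] [ 0.5383 -0.1953]
top red [189.6 175.8] 269 [18 19] [0.674  0.2836]
top red [334.4 203.2] 274 [19 19] [ 0.5954 -0.148 ]
green 206 [17 18] r 0.074 ang 188.8
yel 295 [19 20] r 0.0768 ang 240.1
blue 250 [18 19] r 0.0014 ang 185.7
red 274 [19 19] r 0.0736 ang 299.7
brown 281 [19 19] r 0.0743 ang 59.7
grey 169 [18 19] r 0.0744 ang 357.4
```

Request:
drive_tool:
  targets:
    - {"dx": -0.03, "dy": -0.008, "dz": 0, "yaw": 0, "fingers": 0.55}
    - {"dx": -0.035, "dy": -0.008, "dz": 0, "yaw": 0, "fingers": 0.55}
    - {"dx": -0.03, "dy": -0.008, "dz": 0, "yaw": 0, "fingers": 0.55}
    - {"dx": 0, "dy": 0, "dz": 0, "yaw": 0, "fingers": 0.55}
    - {"dx": 0, "dy": 0, "dz": 0, "yaw": 0, "fingers": 0.75}
    - {"dx": 0, "dy": 0, "dz": -0.2, "yaw": 0, "fingers": 0.85}
    - {"dx": 0, "dy": 0, "dz": -0.25, "yaw": 0, "fingers": 0.85}
    - {"dx": 0.2, "dy": -0.1, "dz": 0, "yaw": 0, "fingers": 0.85}
    - {"dx": 0.3, "dy": -0.14, "dz": 0, "yaw": 0, "fingers": 0.85}
    - {"dx": 0.21, "dy": -0.09, "dz": 0, "yaw": 0, "fingers": 0.85}
    - {"dx": 0, "dy": 0, "dz": 0.1, "yaw": 0, "fingers": 0.85}
    - {"dx": 0, "dy": 0, "dz": 0.05, "yaw": 0, "fingers": 0.85}

```text
clock: 37.75
position: [0.5534, -0.2678, 0.0386]
tool_rot: [3.141, 0.001, -0.786]
force: [-1.0, 0.0, 0.3]
grip_width: 0.013
finger_force: 0.0
```

```bash
python3 - <<'E'
from plan import *
rows([(.5555,-.268,.0095,-45,.8,.02)]);rows([(.5502,-.2675,.0095,-45,.55,.004)],(.5555,-.268,.0095,-45))
E
```

```text
t 37.75 at [ 0.5534 -0.2678  0.0386] -45.0 w 0.013 F [-1.   0.   0.3]
2 [{'dx': 0.008, 'dy': -0.007, 'dz': 0.146, 'fingers': 0.8}, {'dx': 0.009, 'dy': -0.006, 'dz': 0.145, 'yaw': -0.001, 'fingers': 0.8}]
2 [{'dx': -0.021, 'dy': 0.017, 'fingers': 0.55}, {'dx': -0.02, 'dy': 0.017, 'fingers': 0.55}]
```

Descend, cage, shift green about 5 mm, then release and lift.

Request:
drive_tool:
  targets:
    - {"dx": 0.01, "dy": -0.01, "dz": 0.15, "yaw": 0, "fingers": 0.85}
    - {"dx": 0, "dy": 0, "dz": 0.14, "yaw": 0, "fingers": 0.8}
    - {"dx": 0, "dy": 0, "dz": 0, "yaw": 0, "fingers": 0.7}
    - {"dx": 0, "dy": 0, "dz": 0, "yaw": 0, "fingers": 0.55}
    - {"dx": 0, "dy": 0, "dz": 0, "yaw": 0, "fingers": 0.55}
    - {"dx": -0.022, "dy": 0.017, "dz": 0, "yaw": 0, "fingers": 0.55}
    - {"dx": -0.022, "dy": 0.017, "dz": 0, "yaw": 0, "fingers": 0.55}
    - {"dx": 0, "dy": 0, "dz": 0, "yaw": 0, "fingers": 0.55}
    - {"dx": 0, "dy": 0, "dz": 0, "yaw": 0, "fingers": 0.55}

```text
clock: 38.65
position: [0.5496, -0.2672, 0.0107]
tool_rot: [3.142, 0.0, -0.786]
force: [-1.1, 0.2, 0.7]
grip_width: 0.0387
finger_force: 0.5
```

```bash
python3 - <<'E'
from plan import *
rows([])
s=readout.observe();p=s["position"]
rows([(.566,-.009,.1,-45,.6,.045)],(p[0],p[1],.1,-45.0))
E
```

```text
t 38.65 at [ 0.5496 -0.2672  0.0107] -45.1 w 0.0387 F [-1.1  0.2  0.7]
0 []
6 [{'dx': -0.285, 'dy': -0.324, 'fingers': 0.6}, {'dx': -0.285, 'dy': -0.324, 'fingers': 0.6}, {'dx': -0.285, 'dy': -0.323, 'fingers': 0.6}, {'dx': -0.285, 'dy': -0.324, 'fingers': 0.6}, {'dx': -0.285, 'dy': -0.323, 'fingers': 0.6}, {'dx': -0.284, 'dy': -0.324, 'fingers': 0.6}]
```

Request:
drive_tool:
  targets:
    - {"dx": 0, "dy": 0, "dz": 0, "yaw": 0, "fingers": 0.75}
    - {"dx": 0, "dy": 0, "dz": 0, "yaw": 0, "fingers": 0.85}
    - {"dx": 0, "dy": 0, "dz": -0.4, "yaw": 0, "fingers": 0.8}
    - {"dx": 0, "dy": 0, "dz": -0.5, "yaw": 0, "fingers": 0.6}
    - {"dx": -0.2, "dy": -0.22, "dz": 0, "yaw": 0, "fingers": 0.6}
    - {"dx": -0.3, "dy": -0.34, "dz": 0, "yaw": 0, "fingers": 0.6}
    - {"dx": -0.3, "dy": -0.34, "dz": 0, "yaw": 0, "fingers": 0.6}
    - {"dx": -0.3, "dy": -0.34, "dz": 0, "yaw": 0, "fingers": 0.6}
    - {"dx": -0.3, "dy": -0.34, "dz": 0, "yaw": 0, "fingers": 0.6}
    - {"dx": -0.2, "dy": -0.24, "dz": 0, "yaw": 0, "fingers": 0.6}
    - {"dx": -0.11, "dy": -0.12, "dz": 0, "yaw": 0, "fingers": 0.6}
    - {"dx": 0, "dy": 0, "dz": 0, "yaw": 0, "fingers": 0.6}
    - {"dx": 0, "dy": 0, "dz": 0, "yaw": 0, "fingers": 0.6}

```text
clock: 39.95
position: [0.5662, -0.0101, 0.1007]
tool_rot: [3.141, -0.001, -0.787]
force: [-0.7, -1.3, 0.1]
grip_width: 0.0342
finger_force: 0.0
```

```bash
python3 - <<'E'
from plan import *
ring();rows([(.566,-.009,.03,-45,.6,.04)])
E
```

```text
top carm [366.5 242.6] 288 [19 20] [ 0.4804 -0.2415]
top green [375.7 218.7] 304 [20 20] [ 0.5506 -0.2692]
top yel [359.  198.7] 314 [21 20] [ 0.6095 -0.2208]
top blue [263.5 160.1] 258 [18 18] [0.7235 0.0635]
top blue [350.9 222.6] 269 [19 19] [ 0.5384 -0.1963]
top red [189.5 175.7] 264 [18 18] [0.6744 0.2839]
top red [334.1 203.1] 295 [21 19] [ 0.5958 -0.147 ]
carm 288 [19 20] r 0.0747 ang 120.5
green 304 [20 20] r 0.0762 ang 180.5
yel 314 [21 20] r 0.0764 ang 240.5
blue 269 [19 19] r 0.0023 ang 182.0
red 295 [21 19] r 0.0745 ang 300.1
brown 278 [19 19] r 0.0744 ang 59.6
t 40.0 at [ 0.5662 -0.0107  0.1007] -45.1 w 0.034 F [-0.6  1.1 -0.7]
2 [{'dx': -0.007, 'dy': -0.005, 'dz': 0.354, 'yaw': -0.001, 'fingers': 0.6}, {'dx': -0.006, 'dy': -0.006, 'dz': 0.353, 'yaw': -0.001, 'fingers': 0.6}]
```

The ring is now even, within 1° of the slots. Now the gate: cage the post and swing it.

Request:
drive_tool:
  targets:
    - {"dx": -0.007, "dy": -0.005, "dz": 0.35, "yaw": 0, "fingers": 0.6}
    - {"dx": -0.006, "dy": -0.006, "dz": 0.35, "yaw": 0, "fingers": 0.6}
    - {"dx": 0, "dy": 0, "dz": 0, "yaw": 0, "fingers": 0.7}
    - {"dx": 0, "dy": 0, "dz": 0, "yaw": 0, "fingers": 0.72}
    - {"dx": -0.067, "dy": 0.083, "dz": 0, "yaw": 0, "fingers": 0.72}
    - {"dx": -0.054, "dy": 0.091, "dz": 0, "yaw": 0, "fingers": 0.72}
    - {"dx": -0.042, "dy": 0.097, "dz": 0, "yaw": 0, "fingers": 0.72}
    - {"dx": -0.027, "dy": 0.103, "dz": 0, "yaw": 0, "fingers": 0.72}
    - {"dx": -0.013, "dy": 0.105, "dz": 0, "yaw": 0, "fingers": 0.72}
    - {"dx": 0.002, "dy": 0.106, "dz": 0, "yaw": 0, "fingers": 0.72}
    - {"dx": 0.016, "dy": 0.105, "dz": 0, "yaw": 0, "fingers": 0.72}
    - {"dx": 0.03, "dy": 0.1, "dz": 0, "yaw": 0, "fingers": 0.72}
    - {"dx": 0.045, "dy": 0.096, "dz": 0, "yaw": 0, "fingers": 0.72}
    - {"dx": 0.058, "dy": 0.09, "dz": 0, "yaw": 0, "fingers": 0.72}
    - {"dx": 0, "dy": 0, "dz": 0, "yaw": 0, "fingers": 0.72}
    - {"dx": 0, "dy": 0, "dz": 0, "yaw": 0, "fingers": 0.72}

```text
clock: 41.6
position: [0.4935, -0.0729, 0.0306]
tool_rot: [-3.141, -0.0, -0.787]
force: [0.3, -0.2, 0.3]
grip_width: 0.0242
finger_force: 0.0
```

Request:
drive_tool:
  targets:
    - {"dx": 0, "dy": 0, "dz": 0, "yaw": 0, "fingers": 0.8}
    - {"dx": 0, "dy": 0, "dz": 0, "yaw": 0, "fingers": 0.8}
    - {"dx": 0.04, "dy": 0.04, "dz": 0, "yaw": 0, "fingers": 0.8}
    - {"dx": 0.04, "dy": 0.04, "dz": 0, "yaw": 0, "fingers": 0.8}
    - {"dx": 0.02, "dy": 0.02, "dz": 0, "yaw": 0, "fingers": 0.8}
    - {"dx": 0, "dy": 0, "dz": 0, "yaw": 0, "fingers": 0.8}
    - {"dx": 0, "dy": 0, "dz": 0, "yaw": 0, "fingers": 0.8}

```text
clock: 42.3
position: [0.4933, -0.0868, 0.0306]
tool_rot: [-3.142, 0.0, -0.787]
force: [0.6, 0.7, -0.2]
grip_width: 0.0171
finger_force: 0.0
```

Keep pressing shut in small steps.

Request:
drive_tool:
  targets:
    - {"dx": 0.015, "dy": 0.015, "dz": 0, "yaw": 0, "fingers": 0.8}
    - {"dx": 0, "dy": 0, "dz": 0, "yaw": 0, "fingers": 0.8}

```text
clock: 42.5
position: [0.4934, -0.0887, 0.0306]
tool_rot: [-3.141, 0.0, -0.786]
force: [-0.4, 1.4, -0.2]
grip_width: 0.0172
finger_force: 0.3
```

Request:
drive_tool:
  targets:
    - {"dx": 0.015, "dy": 0.015, "dz": 0, "yaw": 0, "fingers": 0.8}
    - {"dx": 0, "dy": 0, "dz": 0, "yaw": 0, "fingers": 0.8}

```text
clock: 42.7
position: [0.4936, -0.0894, 0.0306]
tool_rot: [-3.14, 0.001, -0.785]
force: [1.5, 10.3, -0.4]
grip_width: 0.0171
finger_force: 4.3
```

Request:
drive_tool:
  targets:
    - {"dx": 0.01, "dy": 0.01, "dz": 0, "yaw": 0, "fingers": 0.8}
    - {"dx": 0, "dy": 0, "dz": 0, "yaw": 0, "fingers": 0.8}

```text
clock: 42.9
position: [0.4936, -0.0897, 0.0305]
tool_rot: [-3.14, 0.003, -0.784]
force: [1.3, 16.9, 2.1]
grip_width: 0.0173
finger_force: 6.8
```

Request:
drive_tool:
  targets:
    - {"dx": -0.012, "dy": -0.015, "dz": 0, "yaw": 0, "fingers": 0.75}
    - {"dx": 0, "dy": 0, "dz": -0.05, "yaw": 0, "fingers": 0.72}
    - {"dx": 0, "dy": 0, "dz": -0.4, "yaw": 0, "fingers": 0.72}
    - {"dx": 0, "dy": 0, "dz": -0.5, "yaw": 0, "fingers": 0.72}
    - {"dx": -0.3, "dy": -0.3, "dz": -0.1, "yaw": 0, "fingers": 0.72}
    - {"dx": -0.4, "dy": -0.4, "dz": 0, "yaw": 0, "fingers": 0.72}
    - {"dx": -0.4, "dy": -0.4, "dz": 0, "yaw": 0, "fingers": 0.72}
    - {"dx": -0.4, "dy": -0.4, "dz": 0, "yaw": 0, "fingers": 0.72}
    - {"dx": -0.4, "dy": -0.4, "dz": 0, "yaw": 0, "fingers": 0.72}
    - {"dx": 0, "dy": 0, "dz": 0, "yaw": 0, "fingers": 0.72}
    - {"dx": 0, "dy": 0, "dz": 0, "yaw": 0, "fingers": 0.72}

```text
clock: 44.0
position: [0.4936, 0.1525, 0.1357]
tool_rot: [3.141, -0.0, -0.784]
force: [-0.5, -0.8, -0.5]
grip_width: 0.0239
finger_force: 0.0
```

```bash
python3 - <<'E'
from plan import *
im=ring();sd=grab_frame("side")
for c,a,wh in blobs(im,(14,90,120),(32,255,255),3):
  w=ray("top",c,.055)[0]
  if np.hypot(*(w-[.492,-.085]))<.03: print("post top",c,a,w.round(4))
for n,px,z in(("ink",(292,260),.06),("med",(294.5,180),.055)):pass
a=cv2.resize(im[165:285,260:430],None,fx=3,fy=3,interpolation=cv2.INTER_CUBIC);b=cv2.resize(sd[130:250,250:400],None,fx=3,fy=3,interpolation=cv2.INTER_CUBIC)
o=np.zeros((480,800,3),np.uint8);o[:360,:400]=a[:,:400];o[:360,400:]=b[:360,:400];cv2.imwrite("pics/final.png",o)
rows([])
E
```

```text
top carm [366.4 242.5] 298 [19 20] [ 0.4807 -0.2411]
top green [375.8 218.8] 304 [20 20] [ 0.5503 -0.2696]
top yel [359.3 198.6] 293 [19 20] [ 0.6098 -0.2215]
top blue [263.2 159.9] 251 [18 18] [0.7238 0.0643]
top blue [350.8 222.7] 272 [19 19] [ 0.5383 -0.1959]
top red [189.5 175.8] 265 [18 19] [0.6739 0.284 ]
top red [334.3 203.2] 269 [19 19] [ 0.5956 -0.1476]
carm 298 [19 20] r 0.0742 ang 120.5
green 304 [20 20] r 0.0766 ang 180.3
yel 293 [19 20] r 0.0768 ang 240.1
blue 272 [19 19] r 0.0019 ang 180.1
red 269 [19 19] r 0.074 ang 299.9
brown 289 [19 19] r 0.0738 ang 59.2
grey 317 [21 20] r 0.0721 ang 0.4
post top [314.48387097 237.96774194] 31 [ 0.4912 -0.0854]
t 44.1 at [0.4938 0.1506 0.1358] -45.1 w 0.0236 F [ 0.2 -0.6 -0.3]
0 []
```

View pics/final.png

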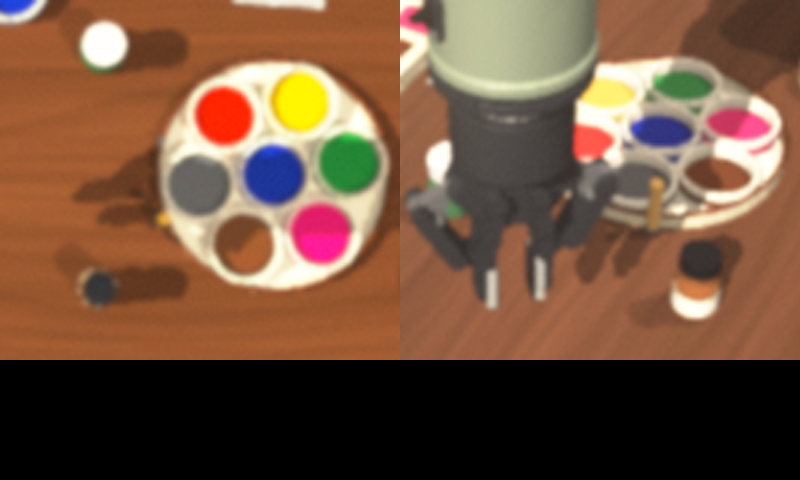

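The final views show all seven dishes as a flower with blue in the middle. The gate is shut, with the post measured at (0.491,−0.085) against (0.492,−0.085) expected, and both jars stand in place.

```bash
python3 -c "
from workcell import workorder
print(workorder.job_done())"
```

```text
the job is handed in; nothing more can be done
None
```

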